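# Sort lookalike counterweights by weight into their rack

## Task

The three canisters on the bench are counterweights of the camera stand and look alike: lift each to feel its weight, then stow it upright in the rack, the heaviest in the bore next to the rack's handle, the medium one in the middle bore and the lightest in the bore farthest from the handle. Push each gently down until its stiff cup is fully home, never forcing it or the rack (45 N breaks a cup), and leave the lens, the screwdriver and the mug where they are.

Things in the scene. Friction and masses are not known exactly. Their poses are not given: they have to be found in the camera images.
- can_1_centre (a point): an upright closed metal canister, 50 mm diameter, 75 mm tall, dark lid; all three look exactly alike, but each hides a different core, so that they weigh about 0.12 kg (plastic core, 1.2 N), 0.31 kg (aluminium, 3.0 N) or 0.60 kg (steel, 5.9 N), each within 10 percent; which is which changes every time. The core has a little play and may rattle. This point is the canister's centre, half-way up (37.5 mm over its foot); z is its axis
- can_2_centre (a point): an upright closed metal canister, 50 mm diameter, 75 mm tall, dark lid; all three look exactly alike, but each hides a different core, so that they weigh about 0.12 kg (plastic core, 1.2 N), 0.31 kg (aluminium, 3.0 N) or 0.60 kg (steel, 5.9 N), each within 10 percent; which is which changes every time. The core has a little play and may rattle. This point is the canister's centre, half-way up (37.5 mm over its foot); z is its axis
- can_3_centre (a point): an upright closed metal canister, 50 mm diameter, 75 mm tall, dark lid; all three look exactly alike, but each hides a different core, so that they weigh about 0.12 kg (plastic core, 1.2 N), 0.31 kg (aluminium, 3.0 N) or 0.60 kg (steel, 5.9 N), each within 10 percent; which is which changes every time. The core has a little play and may rattle. This point is the canister's centre, half-way up (37.5 mm over its foot); z is its axis
- rack: the storage rack, a black block 86 mm (x) by 262 mm (y) by 50 mm high, fixed to the table, with three bores in a row 85 mm apart and a steel bar handle standing out of its +y end (reaches 162 mm from the middle). Origin at the middle of its underside; y points along it to the handle. A canister fully home stands 46 to 53 mm out of the rack, so grip it in its upper part (fingertips at least 30 mm above its foot)
- mouth_handle (a point): centre of the handle-end (heaviest) bore, at the rack's top face, 50 mm above the table. The bore is 53 mm wide with a 2 mm bevelled edge. z up, x across the rack, y along the rack towards the handle
- mouth_middle (a point): centre of the middle (medium) bore, at the rack's top face, 50 mm above the table. The bore is 53 mm wide with a 2 mm bevelled edge. z up, x across the rack, y along the rack towards the handle
- mouth_far (a point): centre of the far-end (lightest) bore, at the rack's top face, 50 mm above the table. The bore is 53 mm wide with a 2 mm bevelled edge. z up, x across the rack, y along the rack towards the handle
- cup_handle (a joint): the stiff metal cup in the handle-end bore: how far it has been pushed down, m. At 0 the cup's face lies 16 mm below the rack's top face; every cup has its own hard stop, not visible, somewhere between 6 and 13 mm of travel, which is found by feel: the resistance there jumps. It starts 0 to 3 mm down. It slides down only under about 8 N (more if fast), stays where it is left, and no canister's weight alone moves it
- cup_middle (a joint): the stiff metal cup in the middle bore: how far it has been pushed down, m. At 0 the cup's face lies 16 mm below the rack's top face; every cup has its own hard stop, not visible, somewhere between 6 and 13 mm of travel, which is found by feel: the resistance there jumps. It starts 0 to 3 mm down. It slides down only under about 8 N (more if fast), stays where it is left, and no canister's weight alone moves it
- cup_far (a joint): the stiff metal cup in the far-end bore: how far it has been pushed down, m. At 0 the cup's face lies 16 mm below the rack's top face; every cup has its own hard stop, not visible, somewhere between 6 and 13 mm of travel, which is found by feel: the resistance there jumps. It starts 0 to 3 mm down. It slides down only under about 8 N (more if fast), stays where it is left, and no canister's weight alone moves it
- lens_centre (a point): bystander: a black camera lens standing upright, 54 mm diameter, 50 mm tall; point at its centre
- driver: bystander: a screwdriver about 160 mm long lying flat, along its x axis; origin under its middle
- mug: bystander: a white mug, 76 mm diameter, 90 mm tall; origin at the centre of its underside, handle at +y
Things that resemble listed ones, but are neither listed nor needed, are in the scene too. Leave any orange, pink or yellow look-alike of the part that bears can_2_centre alone.

How it is judged:
At the end, for the whole second after the job is handed in: Each canister stands upright (within 0.1 rad) and at rest on its cup: the handle-end cup carries 4.6 to 8 N (heaviest), the middle one 2.1 to 4.2 N, the far one 0.5 to 1.9 N (lightest); all three cups are pushed down to within 1.5 mm of their stops (value of joint cup_handle above 0.008 m and value of joint cup_middle above 0.005 m and value of joint cup_far above 0.011 m and angle between each of can_1_centre, can_2_centre, can_3_centre's own z axis and vertical below 0.1 rad and contact force between cup_handle and anything else between 4.6 and 8 N and contact force between cup_middle and anything else between 2.1 and 4.2 N and contact force between cup_far and anything else between 0.5 and 1.9 N and linear speed of each of can_1, can_2, can_3 below 0.02 m/s); the robot touches nothing.
It fails at once if more than 45 N on the handle-end cup (contact force between cup_handle and anything else above 45 N).
It fails at once if more than 45 N on the middle cup (contact force between cup_middle and anything else above 45 N).
It fails at once if more than 45 N on the far-end cup (contact force between cup_far and anything else above 45 N).
It fails at once if more than 60 N on the rack with its cups (contact force between rack and anything else above 60 N).
It fails at once if the lens, screwdriver or mug moved more than 20 mm (distance of any of lens_centre, driver, mug from where it was at the start of the episode above 0.02 m).
It also fails if it takes over 72 s, if anything falls off the work surface, if the arm or the gripper's body presses on something with over 40 N, if the wrist force passes 120 N, or if a joint passes its speed limit or range.

## Robot

A 6-joint arm with a two-finger parallel gripper is mounted at the origin on the work surface. World frame = base frame: x ahead of the robot, y to its left, z up, the work surface at z = 0. Lengths are in m, angles in rad, forces in N, time in s.
With the tool pointing down it reaches from about 0.375 to 0.9 m from the base axis. Payload 3.1 kg.
Tool frame: the origin (TCP) lies midway between the tips of the shut fingers; the grasp point (between the pads) lies robot.tcp_to_grasp behind it (robot.tcp_to_grasp is the distance from the TCP to the grasp point, in m); z points along the fingers, y is the direction in which the jaws open and shut (so a half turn about z gives the same grasp; the last joint's range is limited). The gripper opens to 87 mm and grips with 3 to 60 N. Pads are 19 mm wide; open, the fingers measure 117 mm over their backs; the gripper's body (75 mm by 190 mm) begins 51 mm behind the grasp point.
Start: joints at [1.161, 0.527, 1.433, -0, 1.181, -0.178], TCP at [0.144, 0.608, 0.223] pointing down, gripper open.
Joint ranges: [-3.08, 3.08], [-0.75, 2.2], [0.22, 2.44], [-1.43, 4.57], [0, 2.65], [-2.85, 2.85]. Speed limits (rad/s): [2.79, 2.79, 3.14, 3.14, 3.14, 3.14].

## Interface

Orientations are given as a unit quaternion [x, y, z, w].
In Python, from rig import robot, cams, nets gives the robot as it stands. The module is installed in compiled form; this text tells all that it offers.
- The arm moves only by the tool play_rows, never from a script. Its argument "commands" is a list of rows, each an object of numbers: "x", "y", "z": the shift along the tool's x, y, z in mm; "spin": the turn about the tool's z in rad. In form: [{"x": .., "y": .., "z": .., "spin": ..}, ...]. A call has 1 to 8 rows; each row shifts and turns the pose as measured when the row begins, along the tool's axes as they then stand; what a row does not reach is not made up. A row lasts 1/10 s, in which the tool goes at most 50 mm and 8.59 degrees, less where a joint would pass 70% of its speed; a pose out of reach is approached as far as the arm can. A call is refused whole if a number of a shift passes 50 or a number of a turn 0.15, either way. A call with a gripper value outside its range is refused whole. "grip" is the opening, from 0 (shut) to 1 (fully open), set as the call begins (left out, the last holds). The fingers move at their own pace and stop on an object; "newtons" is the grip in N (left out, the last holds). Time passes only in rows, so rows that do not move let the fingers close. It gives the time, the measured TCP pose, the force and the opening at its end, in the units of the state.
- robot.get_obs(): the state, without advancing time (a new reading comes with each control period).
- cams.camera(name): name is "side" or "top" or "wrist"; returns a dict with "img" (384x512x3 uint8, red, green, blue), "fx", "fy", "cx", "cy" (pixels), "world_to_cam" (4x4, takes a point from world to camera coordinates); the wrist camera has in their place "mount" (4x4, takes a point from camera to tool coordinates, whose origin is the TCP and whose axes are the flange's). Camera axes: x right, y up, looking along -z (the intrinsics and any distortion apply to the point x, -y, -z); pixel columns grow to the right and rows downward; lengths in m; the calibration is good to about 2 mm. A picture is of the moment at which its call begins: read the wrist's pose just before it. There is no depth.
- robot.hand_in(): hands the job in, once; it reports no verdict.
Trained networks look in a picture, given as the dict that the camera call returned (one of the last four; its "shot" number tells which), for a name from the list of things; names that differ only in an ending like _2 or _b are one class to them, and where a whole thing is asked for, a point or a joint stands for the part that bears it (a point fixed in the world has none). Each returns a list of dicts, best first, with "conf" (0 to 1); they miss things now and then, are a little off and sometimes report something else, mostly with a low value. They report only what shows in the picture. A call takes as long as a camera call. They do not tell look-alikes from the thing itself.
- nets.outline_of(picture, name): "region" (384x512 bool, what is visible of it) and "pixel" ([column, row] in pixels, amid what is visible of it).
The state is a dict: "time": time; "q": joint angles; "joint_velocities": joint speeds; "joint_torque": joint torques, N m; "position": TCP position; "tool_rot": TCP orientation; "ft_force": force on the tool from outside, world axes, zero at the start; "moment": the same for the moment, N m; "grip_width": finger opening in m.
Only numpy, scipy, OpenCV 4.12 (cv2) and the standard library are available. Lean on these libraries where they do the work, as an engineer would, in place of code of your own. Each camera call takes 0.05 s, during which the arm holds its last target.

## Working session

There is one attempt and no reset: what is moved stays moved. The work goes in short steps, Python scripts to look and compute and a tool call to move; the robot and the scene stay as the last step left them, time stands still between calls to the robot, and variables do not carry over. Pictures are saved under pics/ and viewed, and the job is handed in when it is done.

Besides the shell and the picture viewer there is one more tool, called after "Emit:" as a command line: name --argument value ..., lists and objects as JSON in quotes. play_rows: Moves the arm, as the interface text tells. Its arguments: {"type":"object","properties":{"commands":{"type":"array"},"grip":{"type":"number"},"newtons":{"type":"number"}},"required":["commands"]}

```bash
mkdir -p pics; cat > h.py <<'E'
import numpy as np, cv2
from rig import robot, cams, nets
def save(img,n): cv2.imwrite('pics/'+n,cv2.cvtColor(img,cv2.COLOR_RGB2BGR))
E
python3 - <<'E'
from h import *
o=robot.get_obs(); print({k:np.round(v,3) for k,v in o.items()}, robot.tcp_to_grasp)
for c in ['side','top','wrist']:
    p=cams.camera(c); save(p['img'],c+'0.png'); print(c,{k:(np.round(v,4) if k!='img' else 0) for k,v in p.items()})
E
```

```text
{'time': np.float64(0.0), 'q': array([ 1.16 ,  0.528,  1.434,  0.   ,  1.181, -0.179]), 'joint_velocities': array([-0.001, -0.   , -0.002, -0.   ,  0.   ,  0.   ]), 'joint_torque': array([  0.   , -44.004, -17.659,   0.063,   0.058,  -0.   ]), 'position': array([0.143, 0.608, 0.222]), 'tool_rot': array([ 0.116,  0.993, -0.001, -0.   ]), 'ft_force': array([-0.272,  0.261,  0.755]), 'moment': array([-0.007,  0.025,  0.011]), 'grip_width': np.float64(0.087)} 0.0187
side {'img': 0, 'fx': np.float64(415.3897), 'fy': np.float64(415.3897), 'cx': np.float64(251.7196), 'cy': np.float64(196.6958), 'world_to_cam': array([[ 0.9785, -0.2065, -0.0026, -0.5793],
       [ 0.1205,  0.561 ,  0.819 , -0.105 ],
       [-0.1676, -0.8016,  0.5738, -1.0957],
       [ 0.    ,  0.    ,  0.    ,  1.    ]]), 'shot': np.int64(1)}
top {'img': 0, 'fx': np.float64(400.9919), 'fy': np.float64(400.9919), 'cx': np.float64(250.9102), 'cy': np.float64(194.9053), 'world_to_cam': array([[-0.0054, -0.9998, -0.0171, -0.0052],
       [ 0.9899, -0.0077,  0.1416, -0.5857],
       [-0.1417, -0.0162,  0.9898, -0.9865],
       [ 0.    ,  0.    ,  0.    ,  1.    ]]), 'shot': np.int64(2)}
wrist {'img': 0, 'fx': np.float64(267.5674), 'fy': np.float64(267.5674), 'cx': np.float64(254.0825), 'cy': np.float64(185.6344), 'mount': array([[ 1.000e-04,  9.596e-01,  2.813e-01,  7.860e-02],
       [ 1.000e+00, -4.000e-04,  1.000e-03,  5.000e-04],
       [ 1.100e-03,  2.813e-01, -9.596e-01, -1.619e-01],
       [ 0.000e+00,  0.000e+00,  0.000e+00,  1.000e+00]]), 'shot': np.int64(3)}
```

View pics/side0.png

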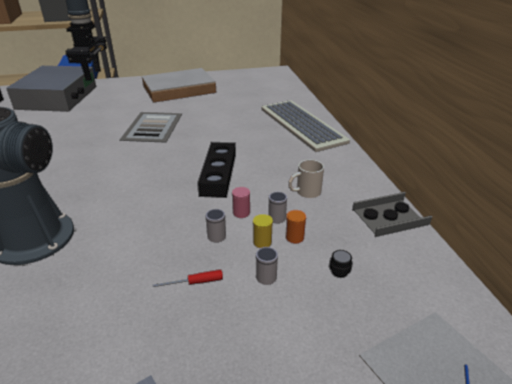

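View pics/top0.png

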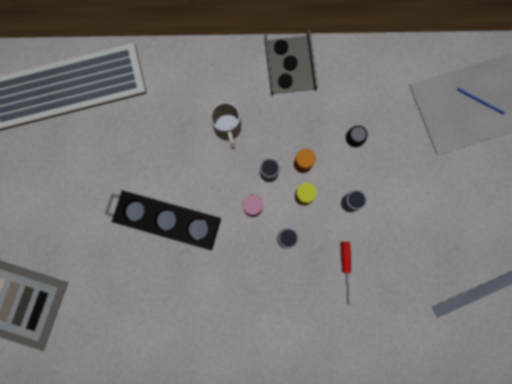

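View pics/wrist0.png

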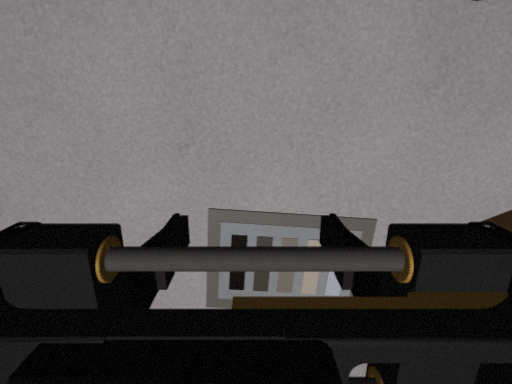

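The top view shows the rack at left (handle end at about (108,205)) with bores near (135,212), (166,220) and (199,229). The grey cans are at (270,169), (288,238) and (355,201), the coloured look-alikes sit between them, the lens is at (358,135), the driver at (347,270) and the mug at (227,120).

```bash
cat >> h.py <<'E'
def unproj(p,px,z):
    M=p['world_to_cam']; R=M[:3,:3]; C=-R.T@M[:3,3]
    d=R.T@np.array([(px[0]-p['cx'])/p['fx'],-(px[1]-p['cy'])/p['fy'],-1])
    return C+d*(z-C[2])/d[2]
def proj(p,X):
    M=p['world_to_cam']; X=np.atleast_2d(X); c=X@M[:3,:3].T+M[:3,3]
    return np.c_[p['cx']+p['fx']*c[:,0]/-c[:,2], p['cy']-p['fy']*c[:,1]/-c[:,2]]
E
python3 - <<'E'
from h import *
for c in ['top','side']:
    p=cams.camera(c)
    for n,z in [('can_1_centre',.0375),('rack',.025),('mouth_handle',.05),('lens_centre',.025),('mug',.045),('driver',.01)]:
        for r in nets.outline_of(p,n):
            ys,xs=np.nonzero(r['region'])
            print(c,n,round(r['conf'],2),np.round(r['pixel'],1),len(xs),np.round([xs.mean(),ys.mean()],1),np.round(unproj(p,[xs.mean(),ys.mean()],z),3))
            if n=='rack':
                b=cv2.minAreaRect(np.c_[xs,ys].astype(np.float32));print(b)
    if c=='top':
        im=cv2.resize(p['img'][180:260,95:395],None,fx=2.6,fy=2.6,interpolation=cv2.INTER_CUBIC); save(im,'t1.png')
        save(cv2.resize(p['img'][180:260,95:235],None,fx=5,fy=5,interpolation=cv2.INTER_CUBIC),'t2.png')
E
```

```text
top can_1_centre 0.77 [285.8 240.5] 348 [286.9 237.8] [ 0.476 -0.1    0.038]
top rack 0.89 [164.  216.7] 3768 [164.6 219.1] [0.526 0.215 0.025]
((161.90811157226562, 218.04864501953125), (114.10531616210938, 36.613685607910156), 17.10272979736328)
top mouth_handle 0.73 [165.5 218.8] 3736 [164.5 219. ] [0.524 0.21  0.05 ]
top lens_centre 0.42 [164.4 219.6] 3749 [163.8 218.9] [0.527 0.218 0.025]
top mug 0.77 [229.7 122.1] 999 [225.6 121.6] [0.78  0.056 0.045]
top driver 0.68 [341.4 261.3] 333 [345.6 261.3] [ 0.416 -0.251  0.01 ]
side can_1_centre 0.94 [217.4 225.5] 632 [215.4 225. ] [ 0.475 -0.1    0.037]
side rack 0.83 [215.1 164.9] 1709 [216.5 170. ] [0.518 0.191 0.025]
((215.83238220214844, 169.37159729003906), (32.59505844116211, 60.62001037597656), 10.885527610778809)
side mouth_handle 0.91 [215.  170.2] 1629 [216.9 169.8] [0.515 0.15  0.05 ]
side lens_centre 0.79 [338.8 259.7] 557 [339.9 263.3] [ 0.743 -0.288  0.025]
side mug 0.79 [307.6 180.3] 986 [308.  178.4] [0.775 0.052 0.045]
side mug 0.54 [265.6 265.5] 731 [266.2 264.8] [ 0.567 -0.276  0.045]
side driver 0.55 [203.  277.2] 468 [198.4 277.6] [ 0.414 -0.249  0.01 ]
```

View pics/t2.png

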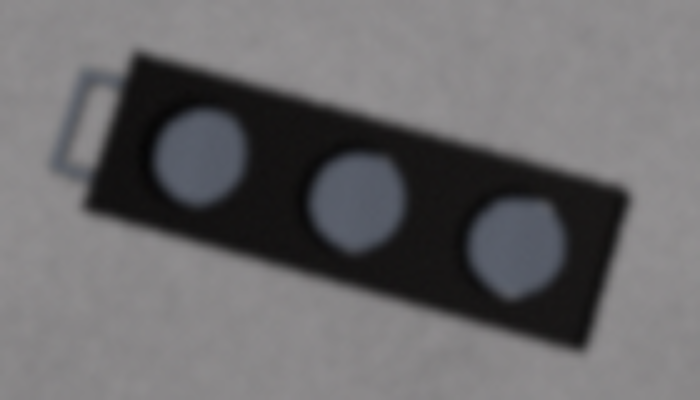

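```bash
cat >> h.py <<'E'
from scipy.optimize import minimize
def sil(P,shape,ss=8):
    hull=cv2.convexHull(P.astype(np.float32))[:,0]
    m=np.zeros((shape[0]*ss,shape[1]*ss),np.uint8)
    q=((hull+0.5)*ss-0.5)
    cv2.fillConvexPoly(m,np.round(q*16).astype(np.int32),255,shift=4)
    m=cv2.resize(m,(shape[1],shape[0]),interpolation=cv2.INTER_AREA).astype(float)/255
    return cv2.GaussianBlur(m,(0,0),0.7)
def box(v):
    c,s=np.cos(v[2]),np.sin(v[2])
    pts=[]
    for a in (-.043,.043):
        for b in (-.131,.131):
            for z in (0,.05): pts.append([v[0]+c*a-s*b,v[1]+s*a+c*b,z])
    return np.array(pts)
def cyl(x,y,r=.025,h=.075):
    t=np.linspace(0,2*np.pi,60,endpoint=False)
    return np.vstack([np.c_[x+r*np.cos(t),y+r*np.sin(t),0*t+z] for z in (0,h)])
E
python3 - <<'E'
from h import *
ps={c:cams.camera(c) for c in ['top','side']}
def prep(p,roi):
    x0,x1,y0,y1=roi
    g=p['img'][y0:y1,x0:x1].astype(float).mean(2); return g
rois={'top':(95,235,180,260),'side':(185,250,130,205)}
def soft(P,roi):
    return sil(P-np.array([roi[0],roi[2]]),(roi[3]-roi[1],roi[2+0]*0+roi[1]-roi[0]))
for use in (['top'],['side'],['top','side']):
    def cost(v):
        e=0
        for c in use:
            r=rois[c]; g=prep(ps[c],r); s=soft(proj(ps[c],box(v)),r)
            # background 130ish ; inside dark with bores: mark bores ignored
            w=np.ones_like(g)
            pts=[]
            for b in (-.085,0,.085):
                t=np.linspace(0,6.28,40); 
                X=np.c_[v[0]-np.sin(v[2])*b+.028*np.cos(t),v[1]+np.cos(v[2])*b+.028*np.sin(t),0*t+.05]
                h=(proj(ps[c],X)-[r[0],r[2]]); m=np.zeros(g.shape,np.uint8); cv2.fillConvexPoly(m,np.round(h).astype(np.int32),1); w[m>0]=0
            bg=np.median(g[s<.01]); fg=np.median(g[(s>.99)&(w>0)])
            e+=(np.clip(abs(g-(bg+(fg-bg)*s)),0,60)**2*w).mean()
        return e
    best=min((minimize(cost,[.525,.21,y0],method='Nelder-Mead',options=dict(initial_simplex=np.array([.525,.21,y0])+np.array([[0,0,0],[.01,0,0],[0,.01,0],[0,0,.1]]))) for y0 in (.2,-.2,.05)),key=lambda r:r.fun)
    print(use,np.round(best.x,4),best.fun)
    for c in ps: 
        b=best.x; print(np.round(proj(ps[c],[[b[0]-np.sin(b[2])*k,b[1]+np.cos(b[2])*k,.05] for k in(.162,.085,0,-.085)]),1).tolist())
# cans
im=ps['top']['img']
def canpos(c,px,r=22):
    p=ps[c]
    return p
for name,g0 in [('A',(.605,-.05)),('B',(.475,-.1)),('C',(.54,-.26))]:
    print(name,[np.round(proj(ps[c],[[*g0,.075],[*g0,0]]),0).tolist() for c in ps], [np.round(unproj(ps['top'],q,.0375),3).tolist() for q in [(270,169)]])
save(cv2.resize(ps['top']['img'][140:270,235:385],None,fx=5,fy=4.5,interpolation=cv2.INTER_CUBIC),'t3.png')
save(cv2.resize(ps['side']['img'][180:300,190:340],None,fx=5,fy=5,interpolation=cv2.INTER_CUBIC),'s3.png')
E
```

```text
Traceback (most recent call last):
IndexError: boolean index did not match indexed array along axis 0; size of axis is 80 but size of corresponding boolean axis is 25
```

```bash
cat > fit.py <<'E'
from h import *
ps={c:cams.camera(c) for c in ['top','side']}
import pickle; pickle.dump(ps,open('ps.pkl','wb'))
rois={'top':(95,235,180,260),'side':(185,250,130,205)}
def soft(P,r): return sil(P-np.array([r[0],r[2]]),(r[3]-r[2],r[1]-r[0]))
for use in (['top'],['side'],['top','side']):
    def cost(v):
        e=0
        for c in use:
            r=rois[c]; g=ps[c]['img'][r[2]:r[3],r[0]:r[1]].astype(float).mean(2); s=soft(proj(ps[c],box(v)),r)
            w=np.ones_like(g)
            for b in (-.085,0,.085):
                t=np.linspace(0,6.28,40)
                X=np.c_[v[0]-np.sin(v[2])*b+.028*np.cos(t),v[1]+np.cos(v[2])*b+.028*np.sin(t),0*t+.05]
                h=(proj(ps[c],X)-[r[0],r[2]]); m=np.zeros(g.shape,np.uint8); cv2.fillConvexPoly(m,np.round(h).astype(np.int32),1); w[m>0]=0
            bg=np.median(g[s<.01]); fg=np.median(g[(s>.99)&(w>0)])
            e+=(np.clip(abs(g-(bg+(fg-bg)*s)),0,60)**2*w).mean()
        return e
    best=min((minimize(cost,[.525,.21,y0],method='Nelder-Mead',options=dict(initial_simplex=np.array([.525,.21,y0])+np.array([[0,0,0],[.01,0,0],[0,.01,0],[0,0,.1]]))) for y0 in (.2,-.2,.05)),key=lambda r:r.fun)
    print(use,np.round(best.x,4),round(best.fun,1))
    b=best.x
    for c in ps: print(np.round(proj(ps[c],[[b[0]-np.sin(b[2])*k,b[1]+np.cos(b[2])*k,.05] for k in(.162,.085,0,-.085)]),1).tolist())
# lids
for c,cs in [('top',[(270,169),(288,238),(355,201)]),('side',[(278,198),(216,215),(267,254)])]:
    p=ps[c]; g=p['img'].astype(float).mean(2)
    for (u,v) in cs:
        w=13; s=g[v-w:v+w+1,u-w:u+w+1]; m=(s<75).astype(np.uint8)
        n,l,st,ce=cv2.connectedComponentsWithStats(m)
        k=1+np.argmax(st[1:,4]); q=ce[k]+[u-w,v-w]
        print(c,(u,v),st[k],np.round(q,1),np.round(unproj(p,q,.075),4))
save(cv2.resize(ps['top']['img'][140:270,235:385],None,fx=5,fy=4.5,interpolation=cv2.INTER_CUBIC),'t3.png')
save(cv2.resize(ps['side']['img'][180:300,190:340],None,fx=5,fy=5,interpolation=cv2.INTER_CUBIC),'s3.png')
E
python3 fit.py
```

```text
['top'] [ 0.5238  0.2092 -0.2789] 37.6
[[104.4, 202.3], [132.9, 210.3], [164.7, 219.3], [196.8, 228.4]]
[[223.6, 136.9], [220.7, 147.4], [217.1, 160.1], [213.2, 174.2]]
['side'] [ 0.5244  0.2055 -0.278 ] 178.0
[[105.8, 202.1], [134.4, 210.1], [166.2, 219.1], [198.3, 228.1]]
[[223.9, 137.4], [221.0, 147.9], [217.5, 160.7], [213.6, 174.8]]
['top', 'side'] [ 0.5241  0.2081 -0.2768] 245.9
[[104.8, 202.3], [133.3, 210.3], [165.2, 219.2], [197.3, 228.1]]
[[223.6, 137.1], [220.8, 147.5], [217.3, 160.3], [213.4, 174.4]]
top (270, 169) [  4   4  17  22 282] [269.1 170.2] [ 0.6428 -0.0553  0.075 ]
top (288, 238) [  5   5  17  17 221] [287.7 237.7] [ 0.4746 -0.0989  0.075 ]
top (355, 201) [  6   4  17  16 217] [356.1 199.3] [ 0.5678 -0.269   0.075 ]
side (278, 198) [ 6  8 14  7 84] [277.6 196.1] [ 0.6508 -0.0592  0.075 ]
side (216, 215) [  5   8  15   9 105] [214.9 214. ] [ 0.4754 -0.1025  0.075 ]
side (267, 254) [  4   8  18  11 157] [266.5 253.9] [ 0.5686 -0.2726  0.075 ]
```

View pics/t3.png

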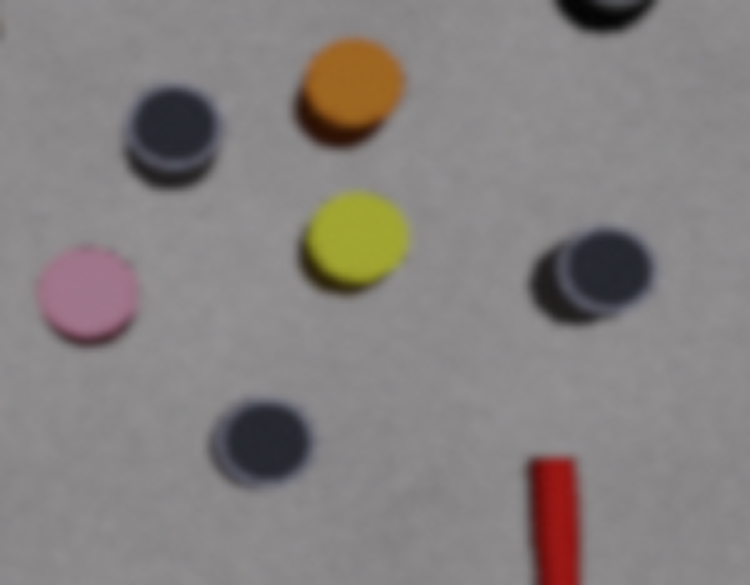

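View pics/s3.png

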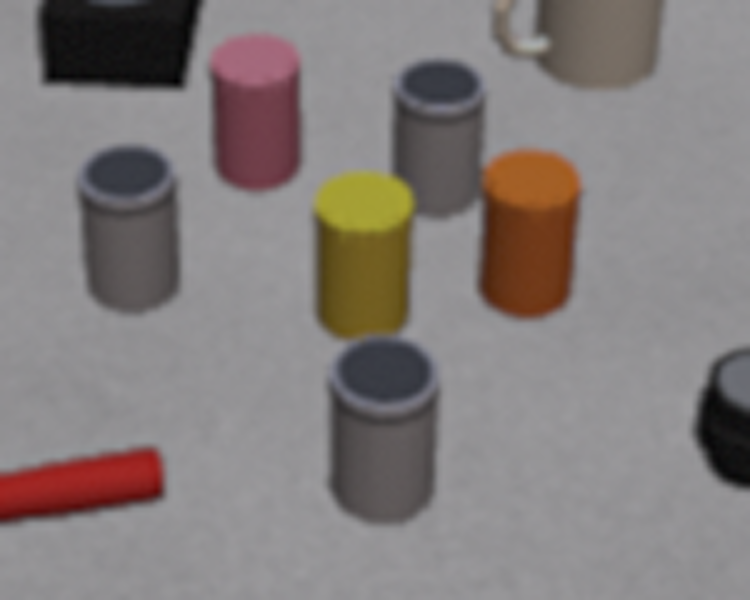

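Emit:
play_rows --commands '[{"spin":0.15},{"spin":0.15},{"spin":0.15},{"spin":0.15},{"spin":0.15},{"spin":0.15},{"spin":0.15},{"spin":0.15}]' --grip 1

```text
invalid input
```

```bash
cat >> h.py <<'E'
def yaw(o=None):
    from scipy.spatial.transform import Rotation as R
    o=o or robot.get_obs(); m=R.from_quat(o['tool_rot']).as_matrix(); return np.arctan2(m[1,1],m[0,1]),m,np.array(o['position'])
def go(x,y,z,w=-.277):
    o=robot.get_obs(); a,m,p=yaw(o)
    d=m.T@(np.array([x,y,z])-p)*1000
    s=(w-a+np.pi)%(2*np.pi)-np.pi
    print('t',round(float(o['time']),2),'pos',np.round(p,4),'yaw',round(a,4),'F',np.round(o['ft_force'],2),'w',round(float(o['grip_width']),4),'q6',round(o['q'][5],2))
    print('  tool shift mm',np.round(d,1),'spin',round(-s,3),'tilt',np.round(m[:,2],4))
E
python3 -c "
from h import *
go(.5,.12,.22)"
```

```text
t 1.05 pos [0.1435 0.6083 0.2226] yaw 1.339 F [-0.07  0.14 -0.91] w 0.0872 q6 -0.18
  tool shift mm [-459.1 -393.3    2.6] spin 1.616 tilt [ 0.  0. -1.]
```

Emit:
play_rows --commands '[{"x":0,"y":0,"z":0,"spin":0.15},{"x":0,"y":0,"z":0,"spin":0.15},{"x":0,"y":0,"z":0,"spin":0.15},{"x":0,"y":0,"z":0,"spin":0.15},{"x":0,"y":0,"z":0,"spin":0.15},{"x":0,"y":0,"z":0,"spin":0.15},{"x":0,"y":0,"z":0,"spin":0.15},{"x":0,"y":0,"z":0,"spin":0.15}]' --grip 1

```text
time: 1.85
position: [0.1435, 0.6082, 0.2225]
tool_rot: [0.659, 0.752, -0.0, 0.0]
ft_force: [-0.8, 0.2, 0.1]
grip_width: 0.0872
```

```bash
python3 -c "
from h import *
go(.5,.12,.22)"
```

```text
t 1.85 pos [0.1435 0.6082 0.2225] yaw 0.1328 F [-0.82  0.17  0.06] w 0.0872 q6 1.03
  tool shift mm [-531.1  288.7    2.6] spin 0.41 tilt [-1.e-04 -1.e-04 -1.e+00]
```

Emit:
play_rows --commands '[{"x":0,"y":0,"z":0,"spin":0.15},{"x":0,"y":0,"z":0,"spin":0.15},{"x":0,"y":0,"z":0,"spin":0.11},{"x":-28,"y":36,"z":0,"spin":0},{"x":-28,"y":36,"z":0,"spin":0},{"x":-28,"y":36,"z":0,"spin":0},{"x":-28,"y":36,"z":0,"spin":0},{"x":-28,"y":36,"z":0,"spin":0}]'

```text
time: 2.65
position: [0.2787, 0.4241, 0.2223]
tool_rot: [0.797, 0.604, 0.003, -0.002]
ft_force: [0.9, 0.0, 1.4]
grip_width: 0.087
```

Emit:
play_rows --commands '[{"x":-28,"y":36,"z":0,"spin":0},{"x":-28,"y":36,"z":0,"spin":0},{"x":-28,"y":36,"z":0,"spin":0},{"x":-28,"y":36,"z":0,"spin":0},{"x":-28,"y":36,"z":0,"spin":0},{"x":-28,"y":36,"z":0,"spin":0},{"x":-28,"y":36,"z":0,"spin":0}]'

```text
time: 3.35
position: [0.4757, 0.1566, 0.2234]
tool_rot: [0.797, 0.604, 0.006, -0.001]
ft_force: [0.9, 0.6, 0.5]
grip_width: 0.0871
```

```bash
python3 -c "
from h import *
go(.5,.12,.22)"
```

```text
t 3.35 pos [0.4757 0.1566 0.2234] yaw -0.2727 F [0.94 0.64 0.53] w 0.0871 q6 0.36
  tool shift mm [-28.7  33.3   3.2] spin 0.004 tilt [ 0.0084  0.0092 -0.9999]
```

Emit:
play_rows --commands '[{"x":-28,"y":33,"z":0,"spin":0},{"x":0,"y":0,"z":0,"spin":0},{"x":0,"y":0,"z":0,"spin":0}]'

```text
time: 3.65
position: [0.5059, 0.1136, 0.2239]
tool_rot: [0.799, 0.601, 0.008, 0.001]
ft_force: [-0.3, 0.2, -0.3]
grip_width: 0.0869
```

```bash
cat >> h.py <<'E'
def wcam():
    a,m,pos=yaw(); p=dict(cams.camera('wrist'))
    T=np.eye(4); T[:3,:3]=m; T[:3,3]=pos
    p['world_to_cam']=np.linalg.inv(T@p['mount']); return p
E
python3 -c "
from h import *
import pickle
go(.5,.12,.22)
p=wcam(); pickle.dump(p,open('w1.pkl','wb')); save(p['img'],'w1.png')
print(proj(p,[[.5473,.2898,.05],[.524,.208,.05],[.5007,.1262,.05]]))"
```

```text
t 3.65 pos [0.5059 0.1136 0.2239] yaw -0.2818 F [-0.27  0.23 -0.35] w 0.0869 q6 0.28
  tool shift mm [ 4.5 -7.5  3.9] spin -0.005 tilt [ 0.0137  0.0081 -0.9999]
[[245.2710672   11.45860879]
 [246.21322256  92.82750281]
 [247.02814086 163.20761506]]
```

View pics/w1.png

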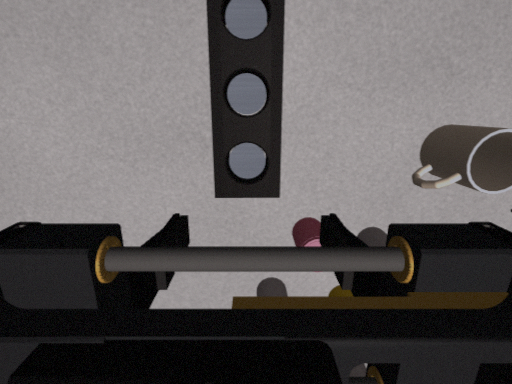

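The wrist view shows all three bores, at (246,17), (246,94) and (247,161), close to my predictions. I'll refine the rack fit in this view.

```bash
cat > fitw.py <<'E'
from h import *
import pickle
p=pickle.load(open('w1.pkl','rb'))
x0,x1,y0,y1=180,310,0,212
g=p['img'][y0:y1,x0:x1].astype(float).mean(2)
def cost(v):
    P=proj(p,box(v))-[x0,y0]; s=sil(P,g.shape,6)
    w=np.ones_like(g)
    for b in (-.085,0,.085):
        t=np.linspace(0,6.28,40)
        X=np.c_[v[0]-np.sin(v[2])*b+.029*np.cos(t),v[1]+np.cos(v[2])*b+.029*np.sin(t),0*t+.05]
        h=(proj(p,X)-[x0,y0]); m=np.zeros(g.shape,np.uint8); cv2.fillConvexPoly(m,np.round(h).astype(np.int32),1); w[m>0]=0
    bg=np.median(g[s<.01]); fg=np.median(g[(s>.99)&(w>0)])
    return (np.clip(abs(g-(bg+(fg-bg)*s)),0,60)**2*w).mean()
v0=np.array([.524,.208,-.277])
b=minimize(cost,v0,method='Nelder-Mead',options=dict(initial_simplex=v0+np.array([[0,0,0],[.006,0,0],[0,.006,0],[0,0,.05]])))
print(np.round(b.x,4),b.fun)
v=b.x
for k in (.085,0,-.085): print('mouth',np.round([v[0]-np.sin(v[2])*k,v[1]+np.cos(v[2])*k],4))
E
python3 fitw.py
```

```text
[ 0.5238  0.2082 -0.2812] 22.53678351219288
mouth [0.5473 0.2899]
mouth [0.5238 0.2082]
mouth [0.5002 0.1265]
```

```bash
python3 -c "
from h import *
go(.450,-.187,.20,-.281)"
```

```text
t 3.7 pos [0.5062 0.1137 0.224 ] yaw -0.2807 F [-0.2  -0.02 -0.33] w 0.0871 q6 0.28
  tool shift mm [-304.8   29.    21. ] spin 0.0 tilt [ 0.0149  0.0075 -0.9999]
```

Emit:
play_rows --commands '[{"x":-15,"y":2,"z":1,"spin":0},{"x":-30,"y":3,"z":3,"spin":0},{"x":-40,"y":4,"z":3,"spin":0},{"x":-40,"y":4,"z":3,"spin":0},{"x":-40,"y":4,"z":3,"spin":0},{"x":-40,"y":4,"z":3,"spin":0},{"x":-40,"y":4,"z":3,"spin":0},{"x":-30,"y":4,"z":2,"spin":0}]'

```text
time: 4.5
position: [0.4564, -0.151, 0.2003]
tool_rot: [0.791, 0.612, 0.01, 0.0]
ft_force: [1.0, 0.4, 0.3]
grip_width: 0.0872
```

Emit:
play_rows --commands '[{"x":-15,"y":0,"z":0,"spin":0},{"x":0,"y":0,"z":0,"spin":0},{"x":0,"y":0,"z":0,"spin":0}]'

```text
time: 4.8
position: [0.4521, -0.1651, 0.2001]
tool_rot: [0.791, 0.612, 0.01, 0.0]
ft_force: [0.1, -0.4, 1.1]
grip_width: 0.087
```

```bash
python3 -c "
from h import *
import pickle
go(.450,-.187,.20,-.281)
p=wcam(); pickle.dump(p,open('w2.pkl','wb')); save(p['img'],'w2.png')
print(proj(p,[[.475,-.1,.075],[.648,-.057,.075],[.568,-.271,.075]]))"
```

```text
t 4.8 pos [ 0.4521 -0.1651  0.2001] yaw -0.2532 F [ 0.09 -0.41  1.11] w 0.087 q6 -0.35
  tool shift mm [-21.8   3.4  -0.2] spin 0.028 tilt [ 0.0156  0.0119 -0.9998]
[[259.53184687 117.81189502]
 [422.1273572   27.1133862 ]
 [370.24702102 240.81794787]]
```

View pics/w2.png

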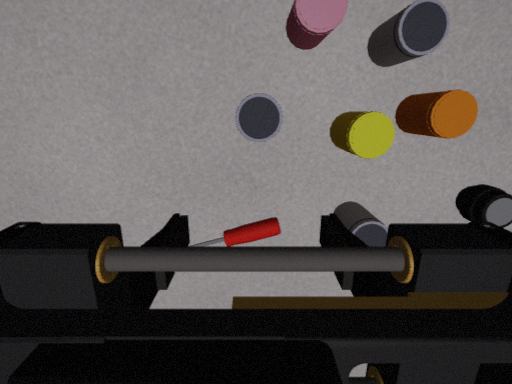

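Can B is at (259,117), matching the prediction, so I descend on it.

```bash
python3 -c "
from h import *
go(.475,-.1003,.1,-.281)"
```

```text
t 4.85 pos [ 0.4521 -0.1648  0.2001] yaw -0.2524 F [-0.16  0.04 -0.29] w 0.0868 q6 -0.36
  tool shift mm [ 66.6   4.8 101.2] spin 0.029 tilt [ 0.0156  0.0118 -0.9998]
```

Emit:
play_rows --commands '[{"x":15,"y":1,"z":10,"spin":0.029},{"x":20,"y":1,"z":20,"spin":0},{"x":20,"y":1,"z":25,"spin":0},{"x":11,"y":1,"z":25,"spin":0},{"x":0,"y":0,"z":20,"spin":0},{"x":0,"y":0,"z":0,"spin":0},{"x":0,"y":0,"z":0,"spin":0}]'

```text
time: 5.55
position: [0.4786, -0.0881, 0.1009]
tool_rot: [0.795, 0.607, 0.011, 0.002]
ft_force: [0.5, -1.0, 0.9]
grip_width: 0.087
```

```bash
python3 -c "
from h import *
go(.475,-.1003,.035,-.281)"
```

```text
t 5.55 pos [ 0.4786 -0.0881  0.1009] yaw -0.2675 F [ 0.51 -0.95  0.93] w 0.087 q6 -0.18
  tool shift mm [-13.8  -1.3  65.6] spin 0.013 tilt [ 0.02    0.011  -0.9997]
```

Emit:
play_rows --commands '[{"x":-7,"y":0,"z":0,"spin":0.01},{"x":-5,"y":0,"z":0,"spin":0},{"x":0,"y":0,"z":0,"spin":0},{"x":0,"y":0,"z":0,"spin":0}]'

```text
time: 5.95
position: [0.4769, -0.1012, 0.104]
tool_rot: [0.798, 0.602, 0.013, 0.005]
ft_force: [-0.7, -0.6, -0.7]
grip_width: 0.0871
```

```bash
python3 -c "
from h import *
go(.475,-.1003,.035,-.281)"
```

```text
t 5.95 pos [ 0.4769 -0.1012  0.104 ] yaw -0.2779 F [-0.7  -0.59 -0.68] w 0.0871 q6 -0.2
  tool shift mm [-0.7 -3.6 68.9] spin 0.003 tilt [ 0.0259  0.0082 -0.9996]
```

Emit:
play_rows --commands '[{"x":0,"y":0,"z":0,"spin":0},{"x":0,"y":0,"z":0,"spin":0},{"x":0,"y":0,"z":0,"spin":0},{"x":0,"y":0,"z":0,"spin":0}]'

```text
time: 6.35
position: [0.4772, -0.1022, 0.1049]
tool_rot: [0.799, 0.602, 0.013, 0.005]
ft_force: [0.2, 0.2, -0.1]
grip_width: 0.0869
```

```bash
python3 -c "
from h import *
go(.475,-.1003,.035,-.281)"
```

```text
t 6.35 pos [ 0.4772 -0.1022  0.1049] yaw -0.2796 F [ 0.22  0.21 -0.08] w 0.0869 q6 -0.2
  tool shift mm [ 0.1 -4.3 69.8] spin 0.001 tilt [ 0.0276  0.0074 -0.9996]
```

Emit:
play_rows --commands '[{"x":0,"y":-2,"z":10,"spin":0},{"x":0,"y":-2,"z":15,"spin":0},{"x":0,"y":0,"z":15,"spin":0},{"x":0,"y":0,"z":13,"spin":0},{"x":0,"y":0,"z":8,"spin":0},{"x":0,"y":0,"z":3,"spin":0},{"x":0,"y":0,"z":0,"spin":0}]'

```text
time: 7.05
position: [0.4741, -0.0997, 0.0356]
tool_rot: [0.798, 0.602, 0.013, 0.005]
ft_force: [-0.4, -0.1, 0.9]
grip_width: 0.0867
```

```bash
python3 -c "
from h import *
go(.475,-.1003,.035,-.281)"
```

```text
t 7.05 pos [ 0.4741 -0.0997  0.0356] yaw -0.2788 F [-0.37 -0.08  0.94] w 0.0867 q6 -0.2
  tool shift mm [-0.3  1.   0.6] spin 0.002 tilt [ 0.0259  0.0081 -0.9996]
```

Emit:
play_rows --commands '[{"x":0,"y":0,"z":0,"spin":0},{"x":0,"y":0,"z":0,"spin":0},{"x":0,"y":0,"z":0,"spin":0},{"x":0,"y":0,"z":0,"spin":0}]' --grip 0 --newtons 30

```text
time: 7.45
position: [0.475, -0.1001, 0.0368]
tool_rot: [0.798, 0.602, 0.013, 0.006]
ft_force: [-0.2, 0.0, 0.1]
grip_width: 0.0627
```

```bash
python3 -c "
from h import *
go(.475,-.1003,.035,-.281)"
```

```text
t 7.45 pos [ 0.475  -0.1001  0.0368] yaw -0.2787 F [-0.16  0.04  0.1 ] w 0.0627 q6 -0.2
  tool shift mm [-0.2 -0.   1.8] spin 0.002 tilt [ 0.0285  0.0069 -0.9996]
```

Emit:
play_rows --commands '[{"x":0,"y":0,"z":0.3,"spin":0},{"x":0,"y":0,"z":0.3,"spin":0},{"x":0,"y":0,"z":0.2,"spin":0},{"x":0,"y":0,"z":0.2,"spin":0}]'

```text
time: 7.85
position: [0.4754, -0.1002, 0.0369]
tool_rot: [0.798, 0.602, 0.014, 0.006]
ft_force: [-0.5, -0.8, 3.0]
grip_width: 0.0491
```

```bash
python3 -c "
from h import *
go(.475,-.1003,.085,-.281)"
```

```text
t 7.85 pos [ 0.4754 -0.1002  0.0369] yaw -0.2788 F [-0.51 -0.76  3.  ] w 0.0491 q6 -0.2
  tool shift mm [  0.5   0.9 -48.1] spin 0.002 tilt [ 0.0299  0.0063 -0.9995]
```

Emit:
play_rows --commands '[{"x":0,"y":0,"z":-4,"spin":0},{"x":0,"y":0,"z":-10,"spin":0},{"x":0,"y":0,"z":-15,"spin":0},{"x":0,"y":0,"z":-15,"spin":0},{"x":0,"y":0,"z":-8,"spin":0},{"x":0,"y":0,"z":-2,"spin":0},{"x":0,"y":0,"z":0,"spin":0},{"x":0,"y":0,"z":0,"spin":0}]'

```text
time: 8.65
position: [0.4727, -0.1002, 0.0939]
tool_rot: [0.798, 0.602, 0.013, 0.006]
ft_force: [-0.6, -0.7, -2.3]
grip_width: 0.049
```

Emit:
play_rows --commands '[{"x":0,"y":0,"z":0,"spin":0}]'

```text
time: 8.75
position: [0.4725, -0.1001, 0.0935]
tool_rot: [0.798, 0.602, 0.013, 0.005]
ft_force: [0.0, 0.6, -1.0]
grip_width: 0.0489
```

Emit:
play_rows --commands '[{"x":0,"y":0,"z":0,"spin":0}]'

```text
time: 8.85
position: [0.4722, -0.1, 0.093]
tool_rot: [0.798, 0.602, 0.013, 0.005]
ft_force: [-0.7, 0.3, -1.3]
grip_width: 0.049
```

Emit:
play_rows --commands '[{"x":0,"y":0,"z":0,"spin":0}]'

```text
time: 8.95
position: [0.4719, -0.0998, 0.0926]
tool_rot: [0.798, 0.602, 0.013, 0.004]
ft_force: [0.0, -0.6, -0.7]
grip_width: 0.0489
```

```bash
python3 -c "
from h import *
go(.5238,.2082,.22,-.281)"
```

```text
t 8.95 pos [ 0.4719 -0.0998  0.0926] yaw -0.2788 F [ 0.04 -0.61 -0.74] w 0.0489 q6 -0.2
  tool shift mm [ 312.3  -32.  -123.5] spin 0.002 tilt [ 0.0255  0.0083 -0.9996]
```

```bash
cat > wt.py <<'E'
from h import *
F=[];T=[]
for i in range(10):
    o=robot.get_obs(); F.append(o['ft_force']); T.append(o['joint_torque']); cams.camera('wrist')
print('F mean',np.round(np.mean(F,0),2),'std',np.round(np.std(F,0),2),'tau',np.round(np.mean(T,0),2))
E
python3 wt.py; python3 -c "
from h import *
go(.5002,.1265,.22,-.281)"
```

```text
F mean [-0.03 -0.02 -1.1 ] std [0.43 0.57 0.37] tau [-0.000e+00 -3.647e+01 -8.830e+00  9.000e-02 -2.000e-02  0.000e+00]
t 9.45 pos [ 0.4722 -0.0999  0.0931] yaw -0.2788 F [ 0.24 -0.53 -1.47] w 0.0487 q6 -0.2
  tool shift mm [ 227.3  -32.4 -124.4] spin 0.002 tilt [ 0.0264  0.0078 -0.9996]
```

Emit:
play_rows --commands '[{"x":0,"y":0,"z":-15,"spin":0},{"x":5,"y":-2,"z":-20,"spin":0},{"x":20,"y":-3,"z":-10,"spin":0},{"x":30,"y":-5,"z":0,"spin":0},{"x":30,"y":-5,"z":0,"spin":0},{"x":30,"y":-5,"z":0,"spin":0},{"x":30,"y":-5,"z":0,"spin":0},{"x":25,"y":-4,"z":0,"spin":0}]'

```text
time: 10.25
position: [0.492, 0.0731, 0.1423]
tool_rot: [0.801, 0.599, 0.014, 0.006]
ft_force: [1.5, -0.4, -1.0]
grip_width: 0.0491
```

Emit:
play_rows --commands '[{"x":15,"y":-2,"z":0,"spin":0},{"x":8,"y":0,"z":0,"spin":0},{"x":3,"y":0,"z":0,"spin":0},{"x":0,"y":0,"z":0,"spin":0},{"x":0,"y":0,"z":0,"spin":0}]'

```text
time: 10.75
position: [0.497, 0.1019, 0.1426]
tool_rot: [0.799, 0.601, 0.014, 0.006]
ft_force: [0.1, 0.3, -1.6]
grip_width: 0.049
```

```bash
python3 -c "
from h import *
go(.5002,.1265,.1,-.281)
p=wcam(); save(p['img'],'w3.png')
a,m,P=yaw(); 
for c in ('top','side'):
  p=cams.camera(c); save(p['img'],c+'3.png')
"
```

```text
t 10.75 pos [0.497  0.1019 0.1426] yaw -0.2823 F [ 0.07  0.29 -1.59] w 0.049 q6 0.25
  tool shift mm [23.9 -4.9 42.9] spin -0.001 tilt [ 0.0292  0.0067 -0.9996]
```

View pics/w3.png

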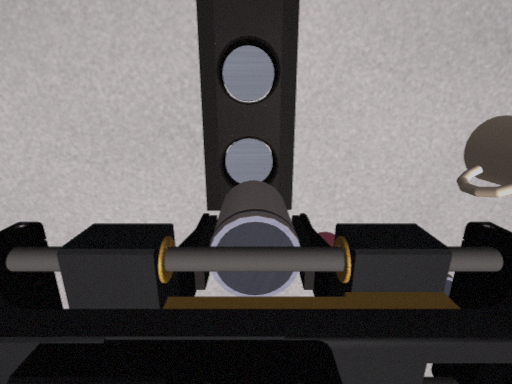

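Emit:
play_rows --commands '[{"x":8,"y":-2,"z":4,"spin":0},{"x":9,"y":-2,"z":10,"spin":0},{"x":5,"y":-1,"z":12,"spin":0},{"x":1,"y":-0.5,"z":10,"spin":0},{"x":0,"y":0,"z":4,"spin":0},{"x":0,"y":0,"z":0,"spin":0},{"x":0,"y":0,"z":0,"spin":0}]'

```text
time: 11.6
position: [0.4988, 0.1271, 0.0979]
tool_rot: [0.8, 0.6, 0.012, 0.005]
ft_force: [-0.1, -0.0, -1.3]
grip_width: 0.0489
```

```bash
cat >> h.py <<'E'
MO=dict(f=(.5002,.1265),m=(.5238,.2082),h=(.5473,.2899))
def ins(k,z,foot=.037):
    a,m,P=yaw(); t=m[:,2]/-m[2,2]
    go(MO[k][0]-foot*t[0],MO[k][1]-foot*t[1],z,-.281)
E
python3 -c "
from h import *
ins('f',.1)"
```

```text
t 11.6 pos [0.4988 0.1271 0.0979] yaw -0.2842 F [-0.15 -0.   -1.26] w 0.0489 q6 0.31
  tool shift mm [-0.6  0.7 -2.1] spin -0.003 tilt [ 0.0262  0.0066 -0.9996]
```

Emit:
play_rows --commands '[{"x":-0.5,"y":0.5,"z":3,"spin":0},{"x":0,"y":0,"z":4,"spin":0},{"x":0,"y":0,"z":4,"spin":0},{"x":0,"y":0,"z":3,"spin":0}]'

```text
time: 12.0
position: [0.5007, 0.126, 0.084]
tool_rot: [0.8, 0.6, 0.014, 0.006]
ft_force: [1.0, -0.5, -1.6]
grip_width: 0.049
```

```bash
python3 -c "
from h import *
ins('f',.075)"
```

```text
t 12.0 pos [0.5007 0.126  0.084 ] yaw -0.2849 F [ 0.97 -0.48 -1.61] w 0.049 q6 0.3
  tool shift mm [-0.4 -1.8  9. ] spin -0.004 tilt [ 0.0292  0.0066 -0.9996]
```

Emit:
play_rows --commands '[{"x":0,"y":-1,"z":2,"spin":0},{"x":0,"y":-0.5,"z":3,"spin":0},{"x":0,"y":0,"z":3,"spin":0}]'

```text
time: 12.3
position: [0.4996, 0.1264, 0.0754]
tool_rot: [0.8, 0.599, 0.014, 0.006]
ft_force: [0.1, -0.2, -0.1]
grip_width: 0.0488
```

```bash
python3 -c "
from h import *
ins('f',.071)"
```

```text
t 12.3 pos [0.4996 0.1264 0.0754] yaw -0.2852 F [ 0.06 -0.19 -0.07] w 0.0488 q6 0.3
  tool shift mm [-0.4 -0.6  4.4] spin -0.004 tilt [ 0.0298  0.0065 -0.9995]
```

Foot is about 12 mm into the bore with no side force. Next I push in small steps while watching the force.

Emit:
play_rows --commands '[{"x":0,"y":0,"z":2,"spin":0},{"x":0,"y":0,"z":2,"spin":0}]'

```text
time: 12.5
position: [0.4997, 0.1264, 0.0709]
tool_rot: [0.8, 0.599, 0.014, 0.006]
ft_force: [-1.0, -0.5, -1.3]
grip_width: 0.0488
```

Emit:
play_rows --commands '[{"x":0,"y":0,"z":2,"spin":0}]'

```text
time: 12.6
position: [0.4999, 0.1265, 0.0688]
tool_rot: [0.8, 0.599, 0.014, 0.006]
ft_force: [-0.0, -0.1, 7.0]
grip_width: 0.0487
```

Emit:
play_rows --commands '[{"x":0,"y":0,"z":2,"spin":0}]'

```text
time: 12.7
position: [0.4999, 0.1265, 0.0672]
tool_rot: [0.8, 0.6, 0.014, 0.006]
ft_force: [-1.4, -0.5, 6.5]
grip_width: 0.0483
```

Emit:
play_rows --commands '[{"x":0,"y":0,"z":2,"spin":0}]'

```text
time: 12.8
position: [0.4999, 0.1265, 0.0657]
tool_rot: [0.8, 0.6, 0.014, 0.006]
ft_force: [-1.1, -0.7, 7.6]
grip_width: 0.0489
```

Emit:
play_rows --commands '[{"x":0,"y":0,"z":2,"spin":0}]'

```text
time: 12.9
position: [0.4999, 0.1265, 0.0644]
tool_rot: [0.8, 0.6, 0.014, 0.006]
ft_force: [-1.7, -0.5, 6.8]
grip_width: 0.0488
```

Emit:
play_rows --commands '[{"x":0,"y":0,"z":2,"spin":0}]'

```text
time: 13.0
position: [0.4999, 0.1265, 0.0631]
tool_rot: [0.8, 0.6, 0.014, 0.006]
ft_force: [-1.8, -0.8, 7.0]
grip_width: 0.0487
```

Emit:
play_rows --commands '[{"x":0,"y":0,"z":2,"spin":0}]'

```text
time: 13.1
position: [0.4999, 0.1265, 0.0619]
tool_rot: [0.8, 0.6, 0.014, 0.006]
ft_force: [-1.6, 0.3, 6.4]
grip_width: 0.0487
```

Emit:
play_rows --commands '[{"x":0,"y":0,"z":2,"spin":0}]'

```text
time: 13.2
position: [0.4999, 0.1265, 0.0606]
tool_rot: [0.8, 0.6, 0.014, 0.007]
ft_force: [-2.5, -0.7, 7.6]
grip_width: 0.0489
```

Emit:
play_rows --commands '[{"x":0,"y":0,"z":2,"spin":0}]'

```text
time: 13.3
position: [0.4999, 0.1265, 0.0594]
tool_rot: [0.8, 0.6, 0.014, 0.007]
ft_force: [-1.3, -0.8, 6.4]
grip_width: 0.049
```

Emit:
play_rows --commands '[{"x":0,"y":0,"z":2,"spin":0}]'

```text
time: 13.4
position: [0.4999, 0.1265, 0.0582]
tool_rot: [0.8, 0.6, 0.014, 0.007]
ft_force: [-0.6, -0.2, 10.7]
grip_width: 0.0489
```

Emit:
play_rows --commands '[{"x":0,"y":0,"z":2,"spin":0}]'

```text
time: 13.5
position: [0.5, 0.1265, 0.058]
tool_rot: [0.8, 0.6, 0.014, 0.007]
ft_force: [-4.2, -0.6, 25.1]
grip_width: 0.049
```

The force jumped to 25 N, so the cup is at its stop after about 12.5 mm. I relax and release.

Emit:
play_rows --commands '[{"x":0,"y":0,"z":-0.3,"spin":0},{"x":0,"y":0,"z":0,"spin":0}]' --grip 0.75

```text
time: 13.7
position: [0.5007, 0.1265, 0.0596]
tool_rot: [0.8, 0.6, 0.015, 0.007]
ft_force: [0.4, 0.4, -0.6]
grip_width: 0.0582
```

Emit:
play_rows --commands '[{"x":0,"y":0,"z":0,"spin":0},{"x":0,"y":0,"z":0,"spin":0},{"x":0,"y":0,"z":0,"spin":0}]' --grip 0.8

```text
time: 14.0
position: [0.5009, 0.1266, 0.0593]
tool_rot: [0.8, 0.6, 0.015, 0.008]
ft_force: [-0.7, 0.1, -0.7]
grip_width: 0.0689
```

Emit:
play_rows --commands '[{"x":0,"y":0,"z":-5,"spin":0},{"x":0,"y":0,"z":-15,"spin":0},{"x":0,"y":0,"z":-25,"spin":0},{"x":0,"y":0,"z":-25,"spin":0},{"x":0,"y":0,"z":-15,"spin":0},{"x":0,"y":0,"z":-5,"spin":0},{"x":0,"y":0,"z":0,"spin":0}]' --grip 1

```text
time: 14.7
position: [0.4967, 0.1259, 0.1519]
tool_rot: [0.8, 0.6, 0.014, 0.006]
ft_force: [0.2, 0.3, 1.2]
grip_width: 0.087
```

```bash
python3 wt.py; python3 -c "
from h import *
go(.648,-.057,.16,-.281)
p=cams.camera('side'); save(cv2.resize(p['img'][120:300,150:350],None,fx=3.5,fy=3.3),'s4.png')"
```

```text
F mean [-0.06  0.14 -0.12] std [0.48 0.38 0.57] tau [ 2.000e-02 -3.656e+01 -1.256e+01  8.000e-02 -8.000e-02  0.000e+00]
t 15.2 pos [0.4961 0.1259 0.1507] yaw -0.2844 F [-0.26  0.08  0.16] w 0.0868 q6 0.31
  tool shift mm [-132.8  197.3   -6.3] spin -0.003 tilt [ 0.0268  0.0061 -0.9996]
```

View pics/s4.png

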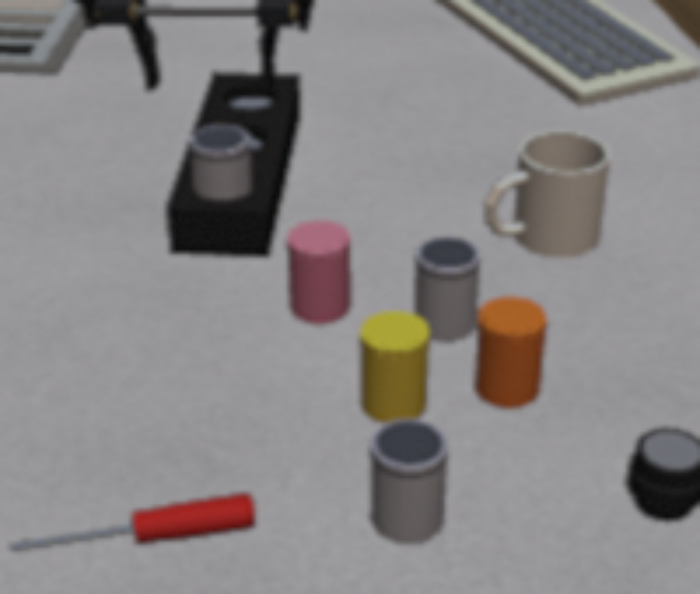

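```bash
python3 - <<'E'
from h import *
import pickle
p=pickle.load(open('w2.pkl','rb'))
for (u,v) in [(422,27),(259,117)]:
    s=p['img'][v-27:v+28,u-28:u+28]; 
    g=s.astype(float).mean(2); print(g[27,28])
    m=((g<62)).astype(np.uint8); n,l,st,ce=cv2.connectedComponentsWithStats(m); k=l[27,28]
    q=ce[k]+[u-28,v-27]; print(st[k],q,unproj(p,q,.075))
save(cv2.resize(p['img'][0:80,360:460],None,fx=6,fy=6),'w2a.png')
ps=pickle.load(open('ps.pkl','rb'));print(unproj(ps['top'],(269.6,168.0),.075))
E
```

```text
49.0
[   8    2   44   49 1644] [423.83576642  26.1703163 ] [ 0.64967985 -0.05659089  0.075     ]
55.666666666666664
[   8    7   40   42 1277] [258.72592013 117.46828504] [ 0.47427039 -0.09945178  0.075     ]
[ 0.64849591 -0.05672666  0.075     ]
```

View pics/w2a.png

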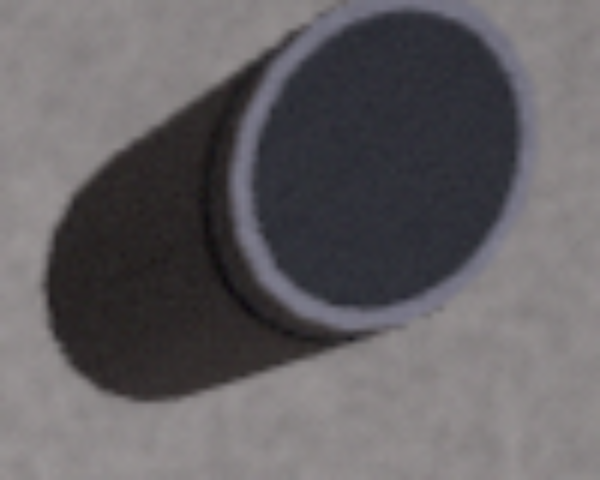

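Emit:
play_rows --commands '[{"x":-8,"y":12,"z":0,"spin":0},{"x":-16,"y":24,"z":0,"spin":0},{"x":-20,"y":30,"z":0,"spin":0},{"x":-20,"y":30,"z":0,"spin":0},{"x":-20,"y":30,"z":0,"spin":0},{"x":-18,"y":26,"z":0,"spin":0},{"x":-12,"y":18,"z":0,"spin":0},{"x":-6,"y":8,"z":0,"spin":0}]'

```text
time: 16.05
position: [0.6416, -0.0509, 0.1531]
tool_rot: [0.799, 0.601, 0.013, 0.008]
ft_force: [-0.3, 0.3, 0.3]
grip_width: 0.0869
```

Emit:
play_rows --commands '[{"x":-3,"y":3,"z":0,"spin":0},{"x":0,"y":0,"z":0,"spin":0},{"x":0,"y":0,"z":0,"spin":0}]'

```text
time: 16.35
position: [0.6433, -0.0561, 0.1524]
tool_rot: [0.8, 0.6, 0.012, 0.007]
ft_force: [0.2, -0.7, 0.9]
grip_width: 0.087
```

```bash
python3 -c "
from h import *
go(.649,-.0567,.10,-.281)"
```

```text
t 16.35 pos [ 0.6433 -0.0561  0.1524] yaw -0.2837 F [ 0.17 -0.7   0.87] w 0.087 q6 0.01
  tool shift mm [ 0.4  4.3 52.5] spin -0.003 tilt [ 0.0279  0.004  -0.9996]
```

Emit:
play_rows --commands '[{"x":0,"y":1,"z":10,"spin":0},{"x":0,"y":2,"z":15,"spin":0},{"x":0,"y":0.5,"z":18,"spin":0},{"x":0,"y":0,"z":18,"spin":0},{"x":0,"y":0,"z":18,"spin":0},{"x":0,"y":0,"z":14,"spin":0},{"x":0,"y":0,"z":8,"spin":0}]'

```text
time: 17.05
position: [0.6464, -0.0506, 0.0436]
tool_rot: [0.798, 0.603, 0.011, 0.005]
ft_force: [0.6, 0.5, 0.5]
grip_width: 0.0869
```

```bash
python3 -c "
from h import *
go(.649,-.0567,.036,-.281)"
```

```text
t 17.05 pos [ 0.6464 -0.0506  0.0436] yaw -0.2768 F [0.58 0.46 0.51] w 0.0869 q6 0.01
  tool shift mm [-5.2  4.   7.6] spin 0.004 tilt [ 0.024   0.0059 -0.9997]
```

Emit:
play_rows --commands '[{"x":-3,"y":2,"z":3,"spin":0},{"x":-2,"y":1.5,"z":2,"spin":0},{"x":0,"y":0,"z":1,"spin":0},{"x":0,"y":0,"z":0,"spin":0}]'

```text
time: 17.45
position: [0.6484, -0.0564, 0.036]
tool_rot: [0.798, 0.603, 0.011, 0.004]
ft_force: [1.2, 0.6, 0.5]
grip_width: 0.0868
```

```bash
python3 -c "
from h import *
go(.649,-.0567,.036,-.281)"
```

```text
t 17.45 pos [ 0.6484 -0.0564  0.036 ] yaw -0.2762 F [1.21 0.63 0.48] w 0.0868 q6 0.0
  tool shift mm [-0.2  0.7  0. ] spin 0.005 tilt [ 0.0227  0.0062 -0.9997]
```

Emit:
play_rows --commands '[{"x":0,"y":0.3,"z":0.3,"spin":0.005},{"x":0,"y":0,"z":0.3,"spin":0},{"x":0,"y":0,"z":0.3,"spin":0},{"x":0,"y":0,"z":0.3,"spin":0},{"x":0,"y":0,"z":0.3,"spin":0},{"x":0,"y":0,"z":0.2,"spin":0},{"x":0,"y":0,"z":0.2,"spin":0},{"x":0,"y":0,"z":0,"spin":0}]' --grip 0 --newtons 30

```text
time: 18.25
position: [0.651, -0.0572, 0.0371]
tool_rot: [0.799, 0.601, 0.013, 0.007]
ft_force: [0.4, -0.2, 0.7]
grip_width: 0.0496
```

```bash
python3 -c "
from h import *
go(.649,-.0567,.036,-.281)"
```

```text
t 18.25 pos [ 0.651  -0.0572  0.0371] yaw -0.2818 F [ 0.35 -0.15  0.69] w 0.0496 q6 0.01
  tool shift mm [-0.1 -2.1  1. ] spin -0.001 tilt [ 0.0286  0.0045 -0.9996]
```

Gripped at 49.6 mm. I lift to weigh it.

Emit:
play_rows --commands '[{"x":0,"y":0,"z":-4,"spin":0},{"x":0,"y":0,"z":-10,"spin":0},{"x":0,"y":0,"z":-18,"spin":0},{"x":0,"y":0,"z":-20,"spin":0},{"x":0,"y":0,"z":-20,"spin":0},{"x":0,"y":0,"z":-15,"spin":0},{"x":0,"y":0,"z":-10,"spin":0},{"x":0,"y":0,"z":-3,"spin":0}]' --newtons 40

```text
time: 19.05
position: [0.6428, -0.0561, 0.1385]
tool_rot: [0.799, 0.601, 0.009, 0.001]
ft_force: [-0.4, -0.2, -2.3]
grip_width: 0.0496
```

Emit:
play_rows --commands '[{"x":0,"y":0,"z":0,"spin":0},{"x":0,"y":0,"z":0,"spin":0}]'

```text
time: 19.25
position: [0.6423, -0.0559, 0.1383]
tool_rot: [0.799, 0.601, 0.008, 0.001]
ft_force: [0.5, -0.2, -3.5]
grip_width: 0.0496
```

```bash
python3 wt.py; python3 -c "
from h import *
ins('m',.14)
ins('h',.14)"
```

```text
F mean [-0.   -0.06 -3.01] std [0.37 0.36 0.5 ] tau [ 1.000e-02 -4.893e+01 -1.628e+01  1.100e-01 -2.000e-02  0.000e+00]
t 19.75 pos [ 0.6427 -0.056   0.1386] yaw -0.2817 F [ 0.37  0.07 -4.24] w 0.0495 q6 0.01
  tool shift mm [ 220.4 -188.1   -1. ] spin -0.001 tilt [ 0.0153  0.0083 -0.9998]
t 19.75 pos [ 0.6427 -0.056   0.1386] yaw -0.2817 F [ 0.37  0.07 -4.24] w 0.0495 q6 0.01
  tool shift mm [ 305.4 -188.2    0. ] spin -0.001 tilt [ 0.0153  0.0083 -0.9998]
```

Emit:
play_rows --commands '[{"x":8,"y":-7,"z":-5,"spin":0},{"x":20,"y":-17,"z":-5,"spin":0},{"x":28,"y":-24,"z":-3,"spin":0},{"x":30,"y":-25,"z":0,"spin":0},{"x":30,"y":-25,"z":0,"spin":0},{"x":28,"y":-24,"z":0,"spin":0},{"x":24,"y":-21,"z":0,"spin":0},{"x":16,"y":-13,"z":0,"spin":0}]'

```text
time: 20.55
position: [0.5408, 0.1718, 0.1554]
tool_rot: [0.801, 0.598, 0.011, 0.003]
ft_force: [0.8, -0.2, -3.9]
grip_width: 0.0498
```

Emit:
play_rows --commands '[{"x":10,"y":-9,"z":0,"spin":0},{"x":4,"y":-4,"z":0,"spin":0},{"x":0,"y":0,"z":0,"spin":0},{"x":0,"y":0,"z":0,"spin":0}]'

```text
time: 20.95
position: [0.5299, 0.1928, 0.1568]
tool_rot: [0.8, 0.6, 0.011, 0.003]
ft_force: [0.1, -0.6, -2.2]
grip_width: 0.05
```

```bash
python3 -c "
from h import *
ins('m',.1)"
```

```text
t 20.95 pos [0.5299 0.1928 0.1568] yaw -0.2835 F [ 0.11 -0.6  -2.24] w 0.05 q6 0.43
  tool shift mm [ 11.7 -11.9  56.8] spin -0.003 tilt [ 0.0217  0.0093 -0.9997]
```

Emit:
play_rows --commands '[{"x":4,"y":-4,"z":4,"spin":0},{"x":4,"y":-4,"z":10,"spin":0},{"x":3,"y":-3,"z":12,"spin":0},{"x":0,"y":0,"z":12,"spin":0},{"x":0,"y":0,"z":8,"spin":0},{"x":0,"y":0,"z":4,"spin":0},{"x":0,"y":0,"z":0,"spin":0}]'

```text
time: 21.65
position: [0.5243, 0.2047, 0.1006]
tool_rot: [0.801, 0.598, 0.01, 0.003]
ft_force: [-0.4, -0.1, -2.6]
grip_width: 0.0492
```

```bash
python3 -c "
from h import *
ins('m',.09)"
```

```text
t 21.65 pos [0.5243 0.2047 0.1006] yaw -0.2886 F [-0.39 -0.09 -2.61] w 0.0492 q6 0.46
  tool shift mm [ 2.5 -2.2 10.6] spin -0.008 tilt [ 0.0196  0.0081 -0.9998]
```

Emit:
play_rows --commands '[{"x":1.5,"y":-1,"z":2,"spin":-0.007},{"x":1,"y":-1,"z":3,"spin":0},{"x":0,"y":0,"z":3,"spin":0},{"x":0,"y":0,"z":2,"spin":0}]'

```text
time: 22.05
position: [0.5244, 0.2081, 0.0908]
tool_rot: [0.799, 0.601, 0.012, 0.003]
ft_force: [0.7, -0.7, -2.7]
grip_width: 0.0497
```

```bash
python3 -c "
from h import *
ins('m',.08)"
```

```text
t 22.05 pos [0.5244 0.2081 0.0908] yaw -0.2811 F [ 0.67 -0.68 -2.67] w 0.0497 q6 0.45
  tool shift mm [-0.8 -1.5 10.8] spin -0.0 tilt [ 0.0223  0.0086 -0.9997]
```

Emit:
play_rows --commands '[{"x":-0.5,"y":-1,"z":3,"spin":0},{"x":0,"y":-0.5,"z":3,"spin":0},{"x":0,"y":0,"z":3,"spin":0}]'

```text
time: 22.35
position: [0.5233, 0.2083, 0.0816]
tool_rot: [0.799, 0.601, 0.012, 0.004]
ft_force: [-0.2, -0.1, -1.6]
grip_width: 0.0494
```

```bash
python3 -c "
from h import *
ins('m',.071)"
```

```text
t 22.35 pos [0.5233 0.2083 0.0816] yaw -0.2811 F [-0.18 -0.1  -1.58] w 0.0494 q6 0.45
  tool shift mm [-0.6 -0.5 10.6] spin -0.0 tilt [ 0.0237  0.0088 -0.9997]
```

Emit:
play_rows --commands '[{"x":-0.3,"y":-0.3,"z":3,"spin":0},{"x":0,"y":0,"z":3,"spin":0}]'

```text
time: 22.55
position: [0.5239, 0.2082, 0.0754]
tool_rot: [0.799, 0.601, 0.013, 0.004]
ft_force: [-1.0, 0.8, -3.3]
grip_width: 0.049
```

Emit:
play_rows --commands '[{"x":0,"y":0,"z":2,"spin":0}]'

```text
time: 22.65
position: [0.5239, 0.2082, 0.0731]
tool_rot: [0.799, 0.601, 0.013, 0.004]
ft_force: [0.2, 0.8, -2.3]
grip_width: 0.0495
```

Emit:
play_rows --commands '[{"x":0,"y":0,"z":2,"spin":0}]'

```text
time: 22.75
position: [0.5239, 0.2082, 0.0708]
tool_rot: [0.799, 0.601, 0.013, 0.004]
ft_force: [0.9, 0.3, -2.5]
grip_width: 0.0496
```

Emit:
play_rows --commands '[{"x":0,"y":0,"z":2,"spin":0}]'

```text
time: 22.85
position: [0.524, 0.2083, 0.0691]
tool_rot: [0.799, 0.601, 0.013, 0.004]
ft_force: [-1.5, -0.7, 4.9]
grip_width: 0.0495
```

Emit:
play_rows --commands '[{"x":0,"y":0,"z":2,"spin":0}]'

```text
time: 22.95
position: [0.524, 0.2083, 0.0677]
tool_rot: [0.799, 0.601, 0.013, 0.004]
ft_force: [-1.0, -0.5, 5.2]
grip_width: 0.0494
```

Emit:
play_rows --commands '[{"x":0,"y":0,"z":2,"spin":0}]'

```text
time: 23.05
position: [0.524, 0.2083, 0.0662]
tool_rot: [0.799, 0.601, 0.013, 0.004]
ft_force: [-1.1, 0.6, 5.7]
grip_width: 0.0495
```

Emit:
play_rows --commands '[{"x":0,"y":0,"z":2,"spin":0}]'

```text
time: 23.15
position: [0.524, 0.2083, 0.0647]
tool_rot: [0.799, 0.601, 0.013, 0.004]
ft_force: [-1.3, -1.2, 5.4]
grip_width: 0.0494
```

Emit:
play_rows --commands '[{"x":0,"y":0,"z":2,"spin":0}]'

```text
time: 23.25
position: [0.5241, 0.2084, 0.0641]
tool_rot: [0.799, 0.601, 0.013, 0.004]
ft_force: [-5.4, -0.6, 22.1]
grip_width: 0.0497
```

Emit:
play_rows --commands '[{"x":0,"y":0,"z":2,"spin":0}]'

```text
time: 23.35
position: [0.5241, 0.2084, 0.0641]
tool_rot: [0.799, 0.601, 0.013, 0.004]
ft_force: [-4.7, -2.2, 20.6]
grip_width: 0.0497
```

Emit:
play_rows --commands '[{"x":0,"y":0,"z":2,"spin":0}]'

```text
time: 23.45
position: [0.5241, 0.2084, 0.0641]
tool_rot: [0.799, 0.601, 0.013, 0.004]
ft_force: [-3.8, -1.8, 15.9]
grip_width: 0.0493
```

Hard stop at TCP z 0.0641 (21 N, no further travel). I release, then go for the last can.

Emit:
play_rows --commands '[{"x":0,"y":0,"z":-0.3,"spin":0},{"x":0,"y":0,"z":0,"spin":0},{"x":0,"y":0,"z":0,"spin":0},{"x":0,"y":0,"z":0,"spin":0},{"x":0,"y":0,"z":0,"spin":0}]' --grip 0.8

```text
time: 23.95
position: [0.5256, 0.2086, 0.0646]
tool_rot: [0.799, 0.601, 0.015, 0.005]
ft_force: [0.1, -0.4, -0.8]
grip_width: 0.0686
```

Emit:
play_rows --commands '[{"x":0,"y":0,"z":-5,"spin":0},{"x":0,"y":0,"z":-15,"spin":0},{"x":0,"y":0,"z":-25,"spin":0},{"x":0,"y":0,"z":-25,"spin":0},{"x":0,"y":0,"z":-15,"spin":0},{"x":0,"y":0,"z":-5,"spin":0},{"x":0,"y":0,"z":0,"spin":0}]' --grip 1

```text
time: 24.65
position: [0.5221, 0.2075, 0.1571]
tool_rot: [0.799, 0.601, 0.014, 0.004]
ft_force: [-0.3, -0.5, 0.3]
grip_width: 0.0867
```

```bash
python3 -c "
from h import *
go(.568,-.271,.16,-.281)
p=cams.camera('top'); save(cv2.resize(p['img'][100:310,90:390],None,fx=2.6,fy=2.6),'t5.png')"
```

```text
t 24.65 pos [0.5221 0.2075 0.1571] yaw -0.2807 F [-0.33 -0.49  0.27] w 0.0867 q6 0.45
  tool shift mm [-447.   176.7   -6.1] spin 0.0 tilt [ 0.027   0.0091 -0.9996]
```

View pics/t5.png

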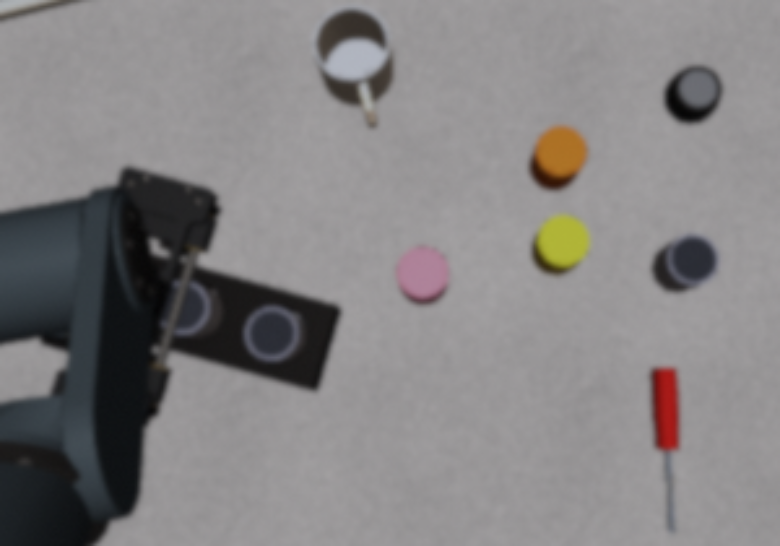

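Both canisters stand upright in the far and middle bores, and can C is at about (356,200) in full-frame pixels. I'll move to a stand-off behind C.

Emit:
play_rows --commands '[{"x":-12,"y":4,"z":-4,"spin":0},{"x":-24,"y":8,"z":-4,"spin":0},{"x":-35,"y":12,"z":0,"spin":0},{"x":-40,"y":14,"z":0,"spin":0},{"x":-40,"y":14,"z":0,"spin":0},{"x":-40,"y":14,"z":0,"spin":0},{"x":-40,"y":14,"z":0,"spin":0},{"x":-40,"y":14,"z":0,"spin":0}]'

```text
time: 25.5
position: [0.533, -0.0886, 0.1563]
tool_rot: [0.796, 0.605, 0.008, -0.0]
ft_force: [0.9, -0.4, 0.3]
grip_width: 0.0872
```

Emit:
play_rows --commands '[{"x":-40,"y":14,"z":0,"spin":0},{"x":-40,"y":14,"z":0,"spin":0},{"x":-40,"y":14,"z":0,"spin":0},{"x":-35,"y":12,"z":0,"spin":0},{"x":-25,"y":8,"z":0,"spin":0},{"x":-12,"y":4,"z":0,"spin":0},{"x":0,"y":0,"z":0,"spin":0},{"x":0,"y":0,"z":0,"spin":0}]'

```text
time: 26.3
position: [0.5364, -0.3092, 0.1466]
tool_rot: [0.799, 0.601, 0.005, -0.006]
ft_force: [-0.3, 0.5, 0.0]
grip_width: 0.0872
```

```bash
python3 -c "
from h import *
import pickle
go(.568,-.271,.10,-.281)
p=wcam(); pickle.dump(p,open('w6.pkl','wb')); save(p['img'],'w6.png')
q=proj(p,[[.568,-.271,.075]])[0]; print(q)
u,v=np.round(q).astype(int); g=p['img'].astype(float).mean(2)
s=g[max(v-30,0):v+30,u-30:u+30]; m=(s<62).astype(np.uint8); n,l,st,ce=cv2.connectedComponentsWithStats(m); k=l[min(v,30),30]
c=ce[k]+[u-30,max(v-30,0)]; print(st[k],c,unproj(p,c,.075))"
```

```text
t 26.3 pos [ 0.5364 -0.3092  0.1466] yaw -0.2821 F [-0.29  0.52  0.03] w 0.0872 q6 -0.44
  tool shift mm [44.8 19.9 47.2] spin -0.001 tilt [ 0.0013  0.0156 -0.9999]
[278.47474212 146.53144797]
[   6    4   48   49 1807] [277.60265634 145.08411732] [ 0.56758989 -0.26956912  0.075     ]
```

View pics/w6.png

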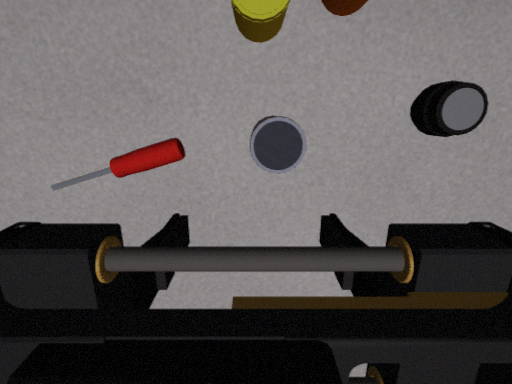

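Can C's lid is at (278,145), which puts it at (0.5676, -0.270).

Emit:
play_rows --commands '[{"x":8,"y":4,"z":4,"spin":0},{"x":13,"y":6,"z":10,"spin":0},{"x":13,"y":5,"z":12,"spin":0},{"x":7,"y":3,"z":8,"spin":0},{"x":2,"y":1,"z":4,"spin":0},{"x":0,"y":0,"z":0,"spin":0},{"x":0,"y":0,"z":0,"spin":0}]'

```text
time: 27.05
position: [0.5695, -0.2604, 0.1049]
tool_rot: [0.796, 0.605, 0.005, -0.008]
ft_force: [0.1, 0.3, -0.8]
grip_width: 0.0873
```

```bash
python3 -c "
from h import *
go(.5676,-.270,.036,-.281)"
```

```text
t 27.05 pos [ 0.5695 -0.2604  0.1049] yaw -0.272 F [ 0.11  0.3  -0.79] w 0.0873 q6 -0.35
  tool shift mm [-11.    1.3  68.7] spin 0.009 tilt [-0.0025  0.0193 -0.9998]
```

Emit:
play_rows --commands '[{"x":-5,"y":0.5,"z":6,"spin":0.009},{"x":-4,"y":0.5,"z":12,"spin":0},{"x":-2,"y":0,"z":14,"spin":0},{"x":0,"y":0,"z":12,"spin":0},{"x":0,"y":0,"z":8,"spin":0},{"x":0,"y":0,"z":5,"spin":0},{"x":0,"y":0,"z":2,"spin":0}]'

```text
time: 27.75
position: [0.566, -0.2736, 0.0403]
tool_rot: [0.8, 0.599, 0.005, -0.008]
ft_force: [-0.1, 0.2, 0.3]
grip_width: 0.0872
```

```bash
python3 -c "
from h import *
go(.5676,-.270,.036,-.281)"
```

```text
t 27.75 pos [ 0.566  -0.2736  0.0403] yaw -0.2855 F [-0.13  0.24  0.29] w 0.0872 q6 -0.36
  tool shift mm [3.8 0.5 4.4] spin -0.004 tilt [-0.0025  0.0188 -0.9998]
```

Emit:
play_rows --commands '[{"x":2,"y":0.5,"z":2,"spin":-0.004},{"x":1.2,"y":0,"z":2,"spin":0},{"x":0,"y":0,"z":0.5,"spin":0},{"x":0,"y":0,"z":0,"spin":0}]'

```text
time: 28.15
position: [0.5681, -0.2702, 0.0359]
tool_rot: [0.799, 0.601, 0.005, -0.008]
ft_force: [-0.0, -0.1, -0.3]
grip_width: 0.0868
```

```bash
python3 -c "
from h import *
go(.5676,-.270,.036,-.281)"
```

```text
t 28.15 pos [ 0.5681 -0.2702  0.0359] yaw -0.2805 F [-0.04 -0.06 -0.29] w 0.0868 q6 -0.36
  tool shift mm [ 0.  -0.5 -0.1] spin 0.001 tilt [-0.0016  0.0182 -0.9998]
```

Emit:
play_rows --commands '[{"x":0,"y":0,"z":0.2,"spin":0},{"x":0,"y":0,"z":0.2,"spin":0},{"x":0,"y":0,"z":0.2,"spin":0},{"x":0,"y":0,"z":0.2,"spin":0},{"x":0,"y":0,"z":0.2,"spin":0},{"x":0,"y":0,"z":0.2,"spin":0},{"x":0,"y":0,"z":0.2,"spin":0},{"x":0,"y":0,"z":0,"spin":0}]' --grip 0 --newtons 45

```text
time: 28.95
position: [0.5688, -0.2705, 0.0359]
tool_rot: [0.799, 0.601, 0.005, -0.007]
ft_force: [-0.1, 0.6, -0.3]
grip_width: 0.0494
```

Emit:
play_rows --commands '[{"x":0,"y":0,"z":-4,"spin":0},{"x":0,"y":0,"z":-10,"spin":0},{"x":0,"y":0,"z":-18,"spin":0},{"x":0,"y":0,"z":-22,"spin":0},{"x":0,"y":0,"z":-22,"spin":0},{"x":0,"y":0,"z":-20,"spin":0},{"x":0,"y":0,"z":-10,"spin":0},{"x":0,"y":0,"z":-4,"spin":0}]'

```text
time: 29.75
position: [0.563, -0.2685, 0.1443]
tool_rot: [0.799, 0.601, 0.002, -0.016]
ft_force: [-0.3, -0.5, -5.9]
grip_width: 0.0494
```

Emit:
play_rows --commands '[{"x":0,"y":0,"z":-1,"spin":0},{"x":0,"y":0,"z":0,"spin":0}]'

```text
time: 29.95
position: [0.5624, -0.2681, 0.1447]
tool_rot: [0.799, 0.601, 0.002, -0.017]
ft_force: [0.3, -0.0, -5.9]
grip_width: 0.0491
```

```bash
python3 wt.py; python3 -c "
from h import *
ins('h',.16)"
```

```text
F mean [-0.08 -0.11 -5.81] std [0.58 0.38 0.59] tau [  0.   -49.63 -16.81   0.11   0.22  -0.  ]
t 30.45 pos [ 0.5629 -0.2684  0.1452] yaw -0.2802 F [-0.15 -0.09 -5.75] w 0.0491 q6 -0.36
  tool shift mm [ 531.5 -168.8    1.1] spin 0.001 tilt [-0.0158  0.0281 -0.9995]
```

Emit:
play_rows --commands '[{"x":8,"y":-3,"z":-12,"spin":0},{"x":20,"y":-6,"z":-15,"spin":0},{"x":30,"y":-9,"z":-12,"spin":0},{"x":32,"y":-10,"z":-2,"spin":0},{"x":32,"y":-10,"z":-1,"spin":0},{"x":32,"y":-10,"z":-1,"spin":0},{"x":32,"y":-10,"z":-1,"spin":0},{"x":32,"y":-10,"z":-1,"spin":0}]'

```text
time: 31.25
position: [0.5594, -0.0289, 0.2093]
tool_rot: [0.801, 0.599, 0.007, -0.012]
ft_force: [0.3, 0.2, -5.0]
grip_width: 0.049
```

```bash
python3 -c "
from h import *
ins('h',.18)"
```

```text
t 31.25 pos [ 0.5594 -0.0289  0.2093] yaw -0.2858 F [ 0.33  0.23 -5.04] w 0.049 q6 0.01
  tool shift mm [ 300.7 -100.7   38.1] spin -0.005 tilt [-0.0043  0.0276 -0.9996]
```

Emit:
play_rows --commands '[{"x":32,"y":-11,"z":2,"spin":-0.005},{"x":32,"y":-11,"z":2,"spin":0},{"x":32,"y":-11,"z":2,"spin":0},{"x":32,"y":-11,"z":2,"spin":0},{"x":32,"y":-11,"z":2,"spin":0},{"x":30,"y":-10,"z":2,"spin":0},{"x":26,"y":-9,"z":2,"spin":0},{"x":18,"y":-6,"z":2,"spin":0}]'

```text
time: 32.05
position: [0.5369, 0.244, 0.2162]
tool_rot: [0.796, 0.605, 0.013, -0.012]
ft_force: [-0.3, -0.1, -5.6]
grip_width: 0.0491
```

Emit:
play_rows --commands '[{"x":10,"y":-3,"z":0,"spin":0},{"x":4,"y":0,"z":0,"spin":0},{"x":0,"y":0,"z":0,"spin":0},{"x":0,"y":0,"z":0,"spin":0}]'

```text
time: 32.45
position: [0.5339, 0.2634, 0.2207]
tool_rot: [0.794, 0.608, 0.014, -0.012]
ft_force: [1.2, 0.7, -5.3]
grip_width: 0.0493
```

```bash
python3 -c "
from h import *
ins('h',.1)
p=wcam(); save(p['img'],'w7.png')"
```

```text
t 32.45 pos [0.5339 0.2634 0.2207] yaw -0.2634 F [ 1.2   0.71 -5.34] w 0.0493 q6 0.5
  tool shift mm [ 23.3   6.2 121.6] spin 0.018 tilt [ 0.0084  0.0358 -0.9993]
```

View pics/w7.png

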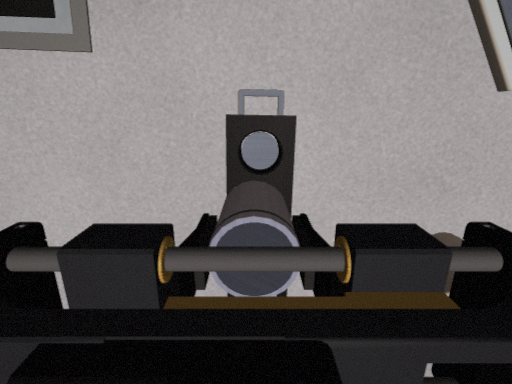

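Emit:
play_rows --commands '[{"x":7,"y":2,"z":8,"spin":0.018},{"x":8,"y":2,"z":18,"spin":0},{"x":5,"y":1,"z":22,"spin":0},{"x":2,"y":0,"z":22,"spin":0},{"x":0,"y":0,"z":20,"spin":0},{"x":0,"y":0,"z":12,"spin":0},{"x":0,"y":0,"z":6,"spin":0},{"x":0,"y":0,"z":2,"spin":0}]'

```text
time: 33.3
position: [0.5523, 0.2837, 0.1053]
tool_rot: [0.804, 0.594, 0.016, -0.011]
ft_force: [0.1, 0.3, -5.8]
grip_width: 0.0492
```

```bash
python3 -c "
from h import *
ins('h',.1)"
```

```text
t 33.3 pos [0.5523 0.2837 0.1053] yaw -0.2987 F [ 0.11  0.29 -5.82] w 0.0492 q6 0.55
  tool shift mm [ 2.9 -6.6  5.5] spin -0.018 tilt [ 0.012   0.0363 -0.9993]
```

Emit:
play_rows --commands '[{"x":1.5,"y":-3,"z":1,"spin":-0.01},{"x":1,"y":-2,"z":1,"spin":-0.006},{"x":0,"y":-0.5,"z":0,"spin":0},{"x":0,"y":0,"z":0,"spin":0}]'

```text
time: 33.7
position: [0.5492, 0.2884, 0.1056]
tool_rot: [0.799, 0.601, 0.018, -0.01]
ft_force: [0.2, -0.3, -5.7]
grip_width: 0.0492
```

```bash
python3 -c "
from h import *
ins('h',.09)"
```

```text
t 33.7 pos [0.5492 0.2884 0.1056] yaw -0.2822 F [ 0.23 -0.29 -5.73] w 0.0492 q6 0.54
  tool shift mm [-1.2 -2.5 15.6] spin -0.001 tilt [ 0.0163  0.0377 -0.9992]
```

Emit:
play_rows --commands '[{"x":-0.5,"y":-1.5,"z":3,"spin":0},{"x":0,"y":-0.7,"z":4,"spin":0},{"x":0,"y":0,"z":4,"spin":0},{"x":0,"y":0,"z":2,"spin":0}]'

```text
time: 34.1
position: [0.5478, 0.2895, 0.0933]
tool_rot: [0.799, 0.601, 0.019, -0.01]
ft_force: [0.5, 0.4, -5.5]
grip_width: 0.0492
```

```bash
python3 -c "
from h import *
ins('h',.08)"
```

```text
t 34.1 pos [0.5478 0.2895 0.0933] yaw -0.2818 F [ 0.47  0.44 -5.51] w 0.0492 q6 0.55
  tool shift mm [-1.9 -1.  13.3] spin -0.001 tilt [ 0.0195  0.0387 -0.9991]
```

Emit:
play_rows --commands '[{"x":-0.7,"y":-0.7,"z":3,"spin":0},{"x":-0.3,"y":-0.3,"z":3,"spin":0},{"x":0,"y":0,"z":3,"spin":0}]'

```text
time: 34.4
position: [0.5467, 0.2891, 0.0832]
tool_rot: [0.799, 0.601, 0.019, -0.01]
ft_force: [0.4, -0.5, -5.8]
grip_width: 0.0489
```

```bash
python3 -c "
from h import *
ins('h',.075)"
```

```text
t 34.4 pos [0.5467 0.2891 0.0832] yaw -0.2819 F [ 0.37 -0.5  -5.79] w 0.0489 q6 0.54
  tool shift mm [-1.   0.   8.2] spin -0.001 tilt [ 0.0192  0.0385 -0.9991]
```

Foot is about 3 mm below the rim with no contact. I continue in.

Emit:
play_rows --commands '[{"x":-0.3,"y":0,"z":3,"spin":0},{"x":0,"y":0,"z":3,"spin":0}]'

```text
time: 34.6
position: [0.5468, 0.289, 0.0765]
tool_rot: [0.799, 0.601, 0.019, -0.01]
ft_force: [0.6, 0.3, -5.7]
grip_width: 0.049
```

Emit:
play_rows --commands '[{"x":0,"y":0,"z":2,"spin":0},{"x":0,"y":0,"z":2,"spin":0}]'

```text
time: 34.8
position: [0.5469, 0.2891, 0.0719]
tool_rot: [0.799, 0.601, 0.019, -0.01]
ft_force: [0.4, 0.4, -5.9]
grip_width: 0.0491
```

Emit:
play_rows --commands '[{"x":0,"y":0,"z":2,"spin":0}]'

```text
time: 34.9
position: [0.547, 0.2892, 0.0698]
tool_rot: [0.799, 0.601, 0.019, -0.01]
ft_force: [0.0, 0.0, -5.9]
grip_width: 0.0494
```

Emit:
play_rows --commands '[{"x":0,"y":0,"z":2,"spin":0}]'

```text
time: 35.0
position: [0.5473, 0.2895, 0.0679]
tool_rot: [0.799, 0.601, 0.019, -0.01]
ft_force: [-1.2, -0.1, 2.0]
grip_width: 0.0493
```

Emit:
play_rows --commands '[{"x":0,"y":0,"z":2,"spin":0},{"x":0,"y":0,"z":2,"spin":0}]'

```text
time: 35.2
position: [0.5472, 0.2896, 0.0654]
tool_rot: [0.799, 0.601, 0.019, -0.01]
ft_force: [-2.7, -0.9, 2.3]
grip_width: 0.0489
```

Emit:
play_rows --commands '[{"x":0,"y":0,"z":2,"spin":0}]'

```text
time: 35.3
position: [0.5473, 0.2897, 0.064]
tool_rot: [0.799, 0.601, 0.019, -0.009]
ft_force: [-1.2, -0.7, 3.0]
grip_width: 0.0485
```

Emit:
play_rows --commands '[{"x":0,"y":0,"z":2,"spin":0}]'

```text
time: 35.4
position: [0.5473, 0.2897, 0.0625]
tool_rot: [0.799, 0.601, 0.019, -0.009]
ft_force: [-2.4, -1.0, 2.5]
grip_width: 0.0492
```

Emit:
play_rows --commands '[{"x":0,"y":0,"z":2,"spin":0}]'

```text
time: 35.5
position: [0.5473, 0.2897, 0.0607]
tool_rot: [0.799, 0.601, 0.019, -0.009]
ft_force: [-2.1, -1.4, 3.2]
grip_width: 0.0493
```

Emit:
play_rows --commands '[{"x":0,"y":0,"z":2,"spin":0}]'

```text
time: 35.6
position: [0.5476, 0.2902, 0.0602]
tool_rot: [0.799, 0.601, 0.02, -0.009]
ft_force: [-5.8, -0.7, 21.8]
grip_width: 0.0491
```

Emit:
play_rows --commands '[{"x":0,"y":0,"z":2,"spin":0}]'

```text
time: 35.7
position: [0.5476, 0.2902, 0.0603]
tool_rot: [0.799, 0.601, 0.02, -0.009]
ft_force: [-5.7, -3.1, 16.8]
grip_width: 0.049
```

Emit:
play_rows --commands '[{"x":0,"y":0,"z":1.5,"spin":0}]'

```text
time: 35.8
position: [0.5475, 0.2901, 0.0604]
tool_rot: [0.799, 0.601, 0.02, -0.009]
ft_force: [-3.9, -3.6, 9.7]
grip_width: 0.0491
```

Stop felt at TCP z 0.0602 (22 N). I release and back off.

Emit:
play_rows --commands '[{"x":0,"y":0,"z":-0.3,"spin":0},{"x":0,"y":0,"z":0,"spin":0},{"x":0,"y":0,"z":0,"spin":0},{"x":0,"y":0,"z":0,"spin":0},{"x":0,"y":0,"z":0,"spin":0}]' --grip 0.8

```text
time: 36.3
position: [0.5517, 0.2916, 0.0612]
tool_rot: [0.799, 0.601, 0.025, -0.008]
ft_force: [0.3, 0.3, 0.1]
grip_width: 0.0691
```

Emit:
play_rows --commands '[{"x":0,"y":0,"z":-5,"spin":0},{"x":0,"y":0,"z":-15,"spin":0},{"x":0,"y":0,"z":-25,"spin":0},{"x":0,"y":0,"z":-25,"spin":0},{"x":0,"y":0,"z":-25,"spin":0},{"x":0,"y":0,"z":-15,"spin":0},{"x":0,"y":0,"z":-5,"spin":0}]' --grip 1

```text
time: 37.0
position: [0.5482, 0.2865, 0.1842]
tool_rot: [0.799, 0.601, 0.025, -0.008]
ft_force: [-0.2, 0.2, -0.1]
grip_width: 0.0872
```

Emit:
play_rows --commands '[{"x":-10,"y":0,"z":-10,"spin":0},{"x":-30,"y":0,"z":-20,"spin":0},{"x":-40,"y":0,"z":-20,"spin":0},{"x":-40,"y":0,"z":0,"spin":0},{"x":-40,"y":0,"z":0,"spin":0},{"x":-40,"y":0,"z":0,"spin":0},{"x":-20,"y":0,"z":0,"spin":0},{"x":0,"y":0,"z":0,"spin":0}]'

```text
time: 37.8
position: [0.4804, 0.0635, 0.2269]
tool_rot: [0.798, 0.602, 0.025, -0.007]
ft_force: [-0.3, 0.9, -0.1]
grip_width: 0.0872
```

```bash
python3 -c "
from h import *
go(.5,.1,.25)
p=wcam(); save(p['img'],'w8.png')
p=cams.camera('side'); save(cv2.resize(p['img'][120:300,150:350],None,fx=3.5,fy=3.3),'s8.png')
p=cams.camera('top'); save(p['img'],'t8.png')
import pickle; pickle.dump(p,open('t8.pkl','wb'))"
```

```text
t 37.8 pos [0.4804 0.0635 0.2269] yaw -0.2785 F [-0.31  0.91 -0.12] w 0.0872 q6 0.12
  tool shift mm [ 41.6   9.2 -21. ] spin -0.001 tilt [ 0.0313  0.0409 -0.9987]
```

View pics/w8.png

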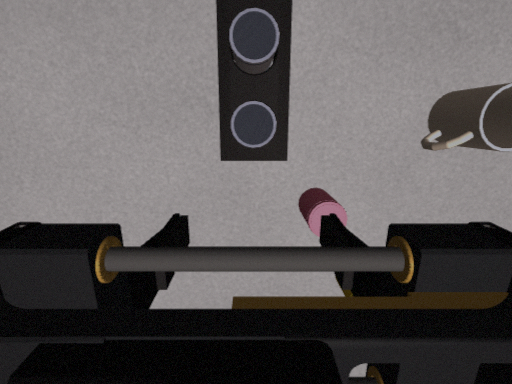

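View pics/s8.png

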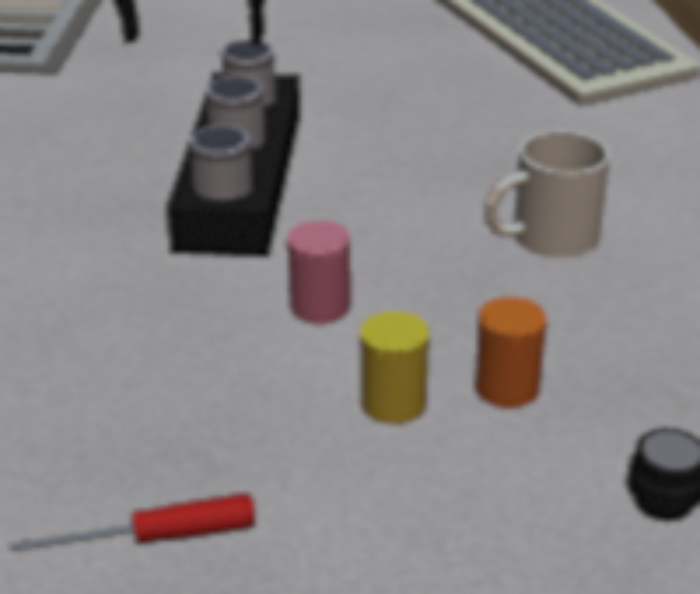

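View pics/t8.png

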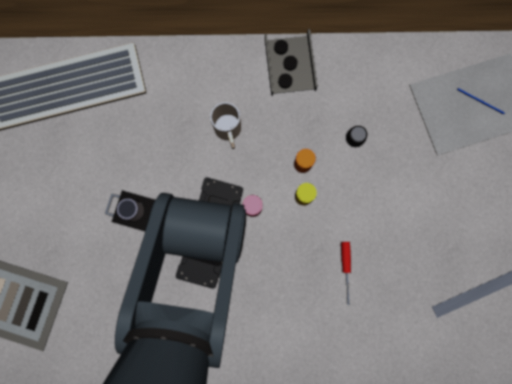

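```bash
python3 - <<'E'
from h import *
import pickle
p=pickle.load(open('t8.pkl','rb'))
print(proj(p,[[.5473,.2899,.1]]))
save(cv2.resize(p['img'][185:240,95:165],None,fx=9,fy=9,interpolation=cv2.INTER_CUBIC),'t8b.png')
E
```

```text
[[126.98646782 208.13695201]]
```

View pics/t8b.png

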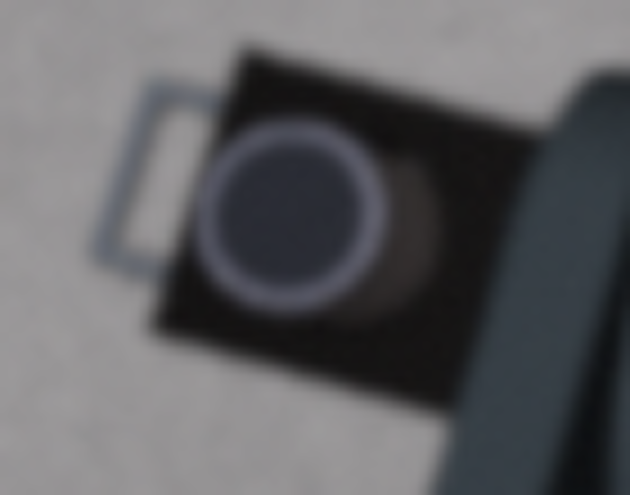

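The handle can's lid is at (126.7, 208.2), against a prediction of (127.0, 208.1) for an upright, centred canister. The bystanders have not moved and the gripper is clear, so I hand in.

```bash
python3 -c "
from h import *
print(robot.hand_in()); print(robot.get_obs()['time'])"
```

```text
the job is handed in; nothing more can be done
None
the job is handed in; nothing more can be done
```

All three canisters are stowed by weight, and the job was handed in after about 38 s of the 72 s allowed. No verdict is reported, so the seating rests on my own readings.

| Bore | Canister | Weight measured | Force at the stop |
|---|---|---|---|
| Far | lightest | 1.1 N | 25 N |
| Middle | medium | 3.0 N | 22 N |
| Handle end | heaviest | 5.8 N | 22 N |

- **Seating:** I pushed each one in steps of at most 2 mm until the force jumped and the travel ended. That put the cups at roughly 12.5 to 13 mm (far), 7 mm (middle) and 10 mm (handle end). The highest force read at the wrist was about 25 N, well under the 45 N limit.
- **Last pictures:** all three canisters stand upright in the rack. The handle-end lid is within 0.5 pixel of where an upright, centred one would be. The lens, screwdriver, mug and coloured look-alikes appear unmoved, and the gripper was clear with about zero force.
- **One oddity:** the tool picked up a slow tilt of up to about 0.05 rad from the row-by-row moves. I allowed for it when inserting, and no side force showed before contact. I judged uprightness after release by picture only.

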